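Reload the four-barrel coil press

ROBOT

A 6-joint arm with a two-finger parallel gripper is mounted at the origin on the work surface. World frame = base frame: x ahead of the robot, y to its left, z up, the work surface at z = 0. Lengths are in mm, angles in degrees, forces in N, time in s.
With the tool pointing down it reaches from about 350 to 850 mm from the base axis. Payload 8.1 kg.
Tool frame: the origin (TCP) lies between the finger pads; the fingertips stand 22 mm ahead of it and the grasp point (between the pads) lies 3 mm ahead of it; z points along the fingers, y is the line along which they close (so a half turn about z gives the same grasp; the last joint's range is limited). The gripper opens to 85 mm and grips with 20 to 120 N. Pads are 22 mm wide; open, the fingers measure 114 mm over their backs; the gripper's body (76 mm by 85 mm) begins 54 mm behind the grasp point. The pads swing forward as they close: fully open they stand 13 mm farther back than shut.
Start: joints at [-72.903, 7.471, 85.268, -0, 87.261, -4.893], TCP at [224.688, -556.346, 253.292] pointing down, gripper open.
Joint ranges: [-169.43, 169.43], [-51.17, 129.36], [1.28, 143.12], [-76.62, 256.62], [0, 156.53], [-152.29, 152.29]. Speed limits (degrees/s): [136.94, 136.94, 159.86, 180, 180, 180].

INTERFACE

Orientations are given as [roll, pitch, yaw] about the fixed x, y, z axes, in that order (R = Rz(yaw) Ry(pitch) Rx(roll)).
In Python, from bench import r, vision gives the robot as it stands.
- The arm moves only by the tool step_arm, never from a script. Its argument "targets" is a list that holds one entry, the list of rows, each a list of 6 numbers: the shift along the world's x, y, z in mm, then the turn, a rotation vector about the world's x, y, z in rad. In form: [[[x, y, z, rx, ry, rz], ...]]. A call has 1 to 12 rows; each row is the pose to reach, as a shift and turn from the pose commanded when the call began; what a row does not reach only later rows make up. A row lasts 1/12 s, in which the tool goes at most 41.7 mm and 7.16 degrees, less where a joint would pass 70% of its speed; a pose out of reach is approached as far as the arm can. A call with a gripper value outside its range is refused whole. "fingers" is the gripper's target within -1 to 1 (shut at 1, half-way at 0, fully open at -1), set as the call begins (left out, the last holds). The fingers move at their own pace and stop on an object; "newtons" is the grip in N (left out, the last holds). Time passes only in rows, so rows that repeat a pose let the fingers close. It gives the time, the measured TCP pose, the force, the opening and the grip force at its end, in the units of the state.
- r.sense(): the state, without advancing time (a new reading comes with each control period).
- vision.snapshot(name): name is "side" or "top" or "wrist"; returns a dict with "img" (384x512x3 uint8, blue, green, red), "mtx" (3x3 intrinsics, pixels), "eye" and "attitude" of the camera in the world. Camera axes: x right, y up, looking along -z (the intrinsics and any distortion apply to the point x, -y, -z); pixel columns grow to the right and rows downward; lengths in mm; the calibration is good to about 2 mm. A picture is of the moment at which its call begins. There is no depth.
- r.hand_in(): hands the job in; it is judged then, once.
The state is a dict: "time": time; "joint_pos": joint angles; "qd": joint speeds; "joint_efforts": joint torques, N m; "tool_pos": TCP position; "tcp_rot": TCP orientation; "ft_force": force on the tool from outside, world axes, zero at the start; "wrist_torque": the same for the moment, N m; "finger_gap": finger opening in mm; "grip_force": force on a finger pad.
Only numpy, scipy, OpenCV 4.12 (cv2) and the standard library are available. Lean on these libraries where they do the work, as an engineer would, in place of code of your own. Each camera call takes 0.05 s, during which the arm holds its last target. There are 200 camera calls.

TASK

Reload the coil press: pull the red spring pin up and turn it into its rest notch so that it stays out, slide the pusher all the way back, and lay every filled barrel into a slot of its own (any slot), nozzle forward and square flange behind the rear slotted plate. Then bring the pusher forward until it has pressed the barrels home, flanges flush against the plate, and rests on their piston discs, turn the pin back so that it springs down home, and turn the yellow counter knob back to its zero stop. Do not disturb the two freshly thrown bowls.

Things in the scene. Friction and masses are not known exactly. Their poses are not given: they have to be found in the camera images.
- barrel1_mid (a point): filled clay barrel lying on the ware board (2 to 4 of the 4 are present, all alike, 0.2 to 0.4 kg). Point on its axis at mid tube, where it balances, 25 mm above what it lies on; x to the nozzle, z up. Tube 26 mm dia from x -40 to +52 mm; white square flange 50 x 50 mm, x -46 to -40; orange cap 50 mm dia, x 52 to 68; brass nozzle to 80
- barrel2_mid (a point): same point of the next barrel. Behind the flange a piston rod, 10 mm dia, x -92 to -46, ends in a black disc 28 mm dia, rear face at x -96 mm; rod and disc do not move in the barrel. The square flange keeps it from rolling; knocked, it may tip onto another side of the flange, which does no harm
- barrel3_mid (a point): same point of another barrel
- barrel4_mid (a point): same point of another barrel
- slot1 (a point): slot 1 of the coil press (1 to 4 from the robot's left to right, 78 mm apart): where a barrel's mid point comes when fully home; x forward (nozzle end), y left, z up. Open-topped slots 29 mm wide, mouths flared to 43 mm, in two upright 8 mm plates: rear flange plate x -40 to -32 mm, front cradle plate x 32 to 40 mm from here
- slot2 (a point): same point of slot 2. Plate tops 20 mm above, slot bottoms 13 mm below (they carry the tube), base 50 mm below this point. Flange goes behind (-x side of) the rear plate, cap in front of the front plate, with 12 mm play: a barrel lowered with its point 0 to 12 mm behind (-x of) this one passes; the pusher then presses it home
- slot3 (a point): same point of slot 3
- slot4 (a point): same point of slot 4
- pin_grip (a point): middle of the red T-handle of the spring pin, 118 mm above the table when home; handle 42 mm long along this point's y, 12 mm thick along x (grip across that), 18 mm high. A steel sleeve with the notches, 31 mm across, has its top 23 mm under this point. The pin stands upright mid pusher and travels with it
- pin (a joint): how far the pin is pulled up, m: 0 = home, its foot in a hole of the drive bar, locking the pusher (1 mm play); over the bar between holes it stays 0.005 up; 0.013 = as far as it comes; about 0.0075 at rest in its notch. A spring pushes it down with 5 N at home, 9 N fully out
- pin_turn (a joint): turn of the T-handle, rad, growing counter-clockwise from above; 0 at home (handle across the press), rest notch at 1.15, stop at 1.27. Turns only when pulled up more than 0.010; drops home only within about 0.05 of 0
- pin_handle: the red T-handle; origin on the pin's axis, at table height when home; axes as pin_grip
- pusher_grip (a point): grip point of the black upright fin on the pusher, 88 mm left of the pin, 106 mm above the table; fin 12 mm thick along x (grip across that), 40 mm along y, from 80 to 124 mm above the table; x points forward to the barrels. Pusher: aluminium beam 40 mm deep (x), 284 mm wide, top 80 mm above the table
- pusher (a joint): pusher position, m: 0 = forward end, grows as it slides back, 0.080 = rear stop with room to lay barrels in. At 0.044 its face rests on the piston discs of barrels fully home. Slides with 2.5 N when the pin is out. Starts at 0; pin holes every 0.011, one at 0.044
- counter_grip (a point): grip point of the yellow bar knob of the length counter on the blue drive box at the left rear of the press, 120 mm above the table; bar 44 mm long along this point's x (red pointer at +x end), 12 mm thick along y (grip across that), 103 to 129 mm above the table; box and white dial top at 95 mm
- counter (a joint): counter reading, rad: 0 = zero stop (bar along the press, pointer forward at the red peg), grows clockwise from above to 2.8; stays where it is left, turns with 0.05 N m
- ware_board: plank board 260 x 344 x 15 mm at the robot's right on which the barrels lie side by side about 90 mm apart; origin at the centre of its underside
- bowl_a: freshly thrown terracotta bowl, 136 mm across, 70 mm high, beyond the ware board; origin under its centre. Not to be disturbed
- bowl_b: second thrown bowl, the same size, on the table left of the press. Not to be disturbed
Not all that is in view belongs to the job. Leave any blue look-alike of the part that bears barrel4_mid alone.

How it is judged:
By the outcome, as a careful person would: the job done as asked, in the order asked, and still so for the second after the job is handed in, with the robot touching nothing.
Of barrel1, barrel2, barrel3, barrel4 only 2 to 4 are there at a start; the rules pass over those that are not, and their reading is None.
At some moment in a run one of barrel1, barrel2, barrel3, barrel4 may be knocked a few centimetres aside while the robot is not near it.
Once in a run the grip may slacken for a moment while it holds something.
It also fails if it takes over 210 s, if anything falls off the work surface, if the arm or the gripper's body presses on something with over 40 N, if the wrist force passes 120 N, or if a joint passes its speed limit or range.

## Working session

There is one attempt and no reset: what is moved stays moved. The work goes in short steps, Python scripts to look and compute and a tool call to move; the robot and the scene stay as the last step left them, time stands still between calls to the robot, and variables do not carry over. Pictures are saved under pics/ and viewed, at most 14 in all, crops included, and the job is handed in when it is done.

Besides the shell and the picture viewer there is one more tool, called after "Emit:" as name([rows], argument=value, ...), one row to a line, values as JSON. step_arm: Moves the arm, as the interface text tells. Its arguments: {"type":"object","properties":{"targets":{"type":"array"},"fingers":{"type":"number"},"newtons":{"type":"number"}},"required":["targets"]}

```bash
mkdir -p pics
cat > h.py <<'E'
import numpy as np, cv2
from bench import r, vision
def R(att):
    a=np.array(att,float)
    if a.shape==(3,3): return a
    from scipy.spatial.transform import Rotation as Ro
    if a.size==4: return Ro.from_quat(a).as_matrix()
    return Ro.from_euler('xyz',a,degrees=True).as_matrix()
def snap(n,f):
    s=vision.snapshot(n); cv2.imwrite('pics/'+f+'.png',s['img'])
    np.savez('pics/'+f+'.npz',mtx=s['mtx'],eye=s['eye'],att=R(s['attitude'])); return s
def px2w(f,u,v,z):
    d=np.load('pics/'+f+'.npz'); K=d['mtx']; p=np.linalg.inv(K)@[u,v,1]
    w=d['att']@np.array([p[0],-p[1],-p[2]]); e=d['eye']; return e+w*(z-e[2])/w[2]
def w2px(f,P):
    d=np.load('pics/'+f+'.npz'); c=d['att'].T@(np.array(P,float)-d['eye']); q=d['mtx']@[c[0],-c[1],-c[2]]; return q[:2]/q[2]
E
python3 - <<'E'
from h import *
s=snap('top','t0'); print({k:v for k,v in s.items() if k!='img'})
s=snap('side','s0'); print({k:v for k,v in s.items() if k!='img'})
a=cv2.imread('pics/t0.png');cv2.imwrite('pics/t0b.png',cv2.resize(a,(800,600),interpolation=2))
a=cv2.imread('pics/s0.png');cv2.imwrite('pics/s0b.png',cv2.resize(a,(800,600),interpolation=2))
print(r.sense())
E
```

```text
{'mtx': array([[447.24598963,   0.        , 248.21125283],
       [  0.        , 447.24598963, 187.96730875],
       [  0.        ,   0.        ,   1.        ]]), 'eye': array([ 270.39251575,  -63.89948099, 1710.83921654]), 'attitude': array([ 12.02352922,  -0.32877865, -94.93353231])}
{'mtx': array([[379.75240114,   0.        , 256.06117137],
       [  0.        , 379.75240114, 192.92778402],
       [  0.        ,   0.        ,   1.        ]]), 'eye': array([  286.50804142, -1190.44798211,  1075.78601275]), 'attitude': array([ 50.35051857,   0.85541143, -17.62518206])}
{'time': 0.1, 'joint_pos': array([-7.29032470e+01,  7.51145571e+00,  8.53233320e+01,  1.01623257e-03,
        8.72626633e+01, -4.89398131e+00]), 'qd': array([ 0.00084711, -0.17129078, -0.1118564 , -0.02979898, -0.0904415 ,
        0.04598943]), 'joint_efforts': array([ 7.02482994e-04, -5.70952928e+01, -5.01941264e+01, -1.62229812e-04,
        8.09623481e-03,  2.82994513e-06]), 'tool_pos': array([ 224.55402096, -555.89294889,  252.33947553]), 'tcp_rot': array([-1.79902991e+02, -9.32505423e-03,  2.19906770e+01]), 'ft_force': array([-0.84643754,  0.28037345, -0.66689164]), 'wrist_torque': array([-0.03230113, -0.04748753,  0.05114474]), 'grip_force': 0.0, 'finger_gap': 85.65776303856154}
```

View pics/t0b.png

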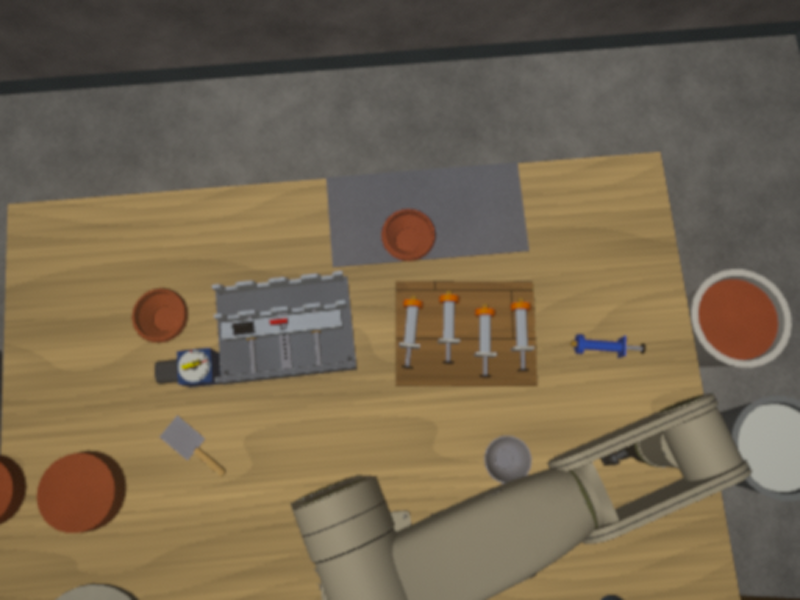

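View pics/s0b.png

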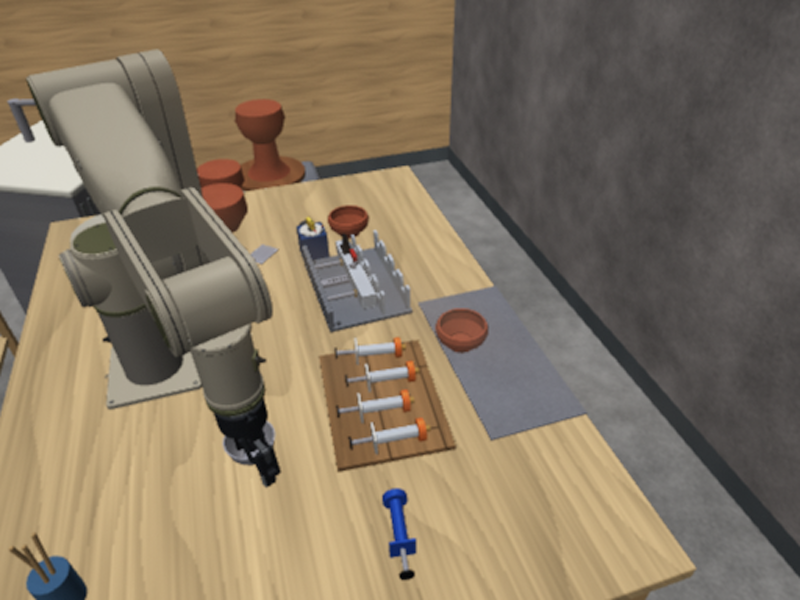

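The top view shows four white barrels on the board (caps near (412,302), (448,297), (485,311), (521,305)), the press with red pin (279,322), fin (243,328), knob (192,366), bowls at (408,234) and (160,315). In the side view the blue look-alike lies off the board.

Run:
```python
from h import *
f='t0';k=.64
for n,u,v,z in [('pin',279,322,127),('fin',243,328,124),('knob',191,366,129),('pegw',200,366,129),('bowla',408,234,70),('bowlb',160,315,70),('board TL',396,282,15),('board TR',533,282,15),('board BR',537,386,15),
 ('cap1',412,302,65),('disc1',407,367,54),('fl1',410,344,65),('cap2',449,297,65),('disc2',447,361,54),('fl2',448,340,65),('cap3',485,311,65),('disc3',485,375,54),('cap4',521,305,65),('disc4',523,369,54),('pressTL',216,285,70),('pressTR',341,274,70),('pressBR',356,369,0),('pressBL',218,382,0)]:
    print(n,px2w(f,u*k,v*k,z).round(0)[:2])
s=snap('wrist','w0'); print(s['eye'],s['attitude'])
a=cv2.imread('pics/t0.png')[160:255,80:240];cv2.imwrite('pics/t0c.png',cv2.resize(a,(800,475),interpolation=2))
```

```text
pin [561. 153.]
fin [554. 236.]
knob [476. 356.]
pegw [475. 336.]
bowla [ 762. -165.]
bowlb [612. 442.]
board TL [ 657. -127.]
board TR [ 628. -468.]
board BR [ 372. -444.]
cap1 [ 594. -160.]
disc1 [ 440. -134.]
fl1 [ 493. -145.]
cap2 [ 598. -249.]
disc2 [ 446. -230.]
fl2 [ 495. -236.]
cap3 [ 557. -332.]
disc3 [ 406. -316.]
cap4 [ 564. -420.]
disc4 [ 412. -408.]
pressTL [674. 306.]
pressTR [676.   5.]
pressBR [452. -11.]
pressBL [449. 326.]
[ 297.51089526 -526.33891911  373.37923108] [-1.78044884e+01  4.52924335e-02 -6.80266751e+01]
```

View pics/t0c.png

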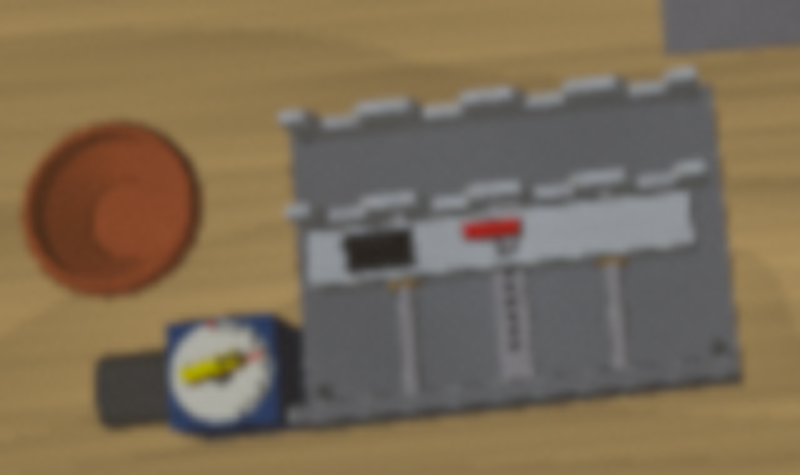

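Emit:
step_arm([
  [[30, 65, 30, 0, 0, 0.11], [60, 130, 60, 0, 0, 0.22], [90, 195, 90, 0, 0, 0.33], [120, 260, 100, 0, 0, 0.44], [150, 325, 100, 0, 0, 0.55], [180, 390, 100, 0, 0, 0.66], [210, 455, 100, 0, 0, 0.77], [240, 520, 100, 0, 0, 0.88], [265, 580, 100, 0, 0, 0.99], [290, 630, 100, 0, 0, 1.1], [310, 670, 100, 0, 0, 1.187], [316, 686, 100, 0, 0, 1.187]],
])

```text
time: 1.15
tool_pos: [428.7, -112.2, 342.6]
tcp_rot: [180.0, 0.0, 90.3]
ft_force: [1.1, 1.1, -0.5]
finger_gap: 85.6
grip_force: 0.0
```

Emit:
step_arm([
  [[0, 0, 0, 0, 0, 0], [0, 0, 0, 0, 0, 0], [0, 0, 0, 0, 0, 0]],
])

```text
time: 1.4
tool_pos: [428.3, -114.0, 342.2]
tcp_rot: [-180.0, 0.0, 90.1]
ft_force: [0.3, -0.6, 0.4]
finger_gap: 85.5
grip_force: 0.0
```

Emit:
step_arm([
  [[35, 0, 0, 0, 0, 0], [70, 20, 5, 0, 0, 0], [90, 50, 10, 0, 0, 0], [100, 80, 10, 0, 0, 0], [110, 115, 10, 0, 0, 0], [110, 150, 10, 0, 0, 0], [110, 180, 10, 0, 0, 0], [110, 210, 10, 0, 0, 0], [110, 235, 10, 0, 0, 0], [110, 240, 10, 0, 0, 0], [110, 240, 10, 0, 0, 0], [110, 240, 10, 0, 0, 0]],
])

```text
time: 2.4
tool_pos: [538.7, 124.0, 352.1]
tcp_rot: [-180.0, 0.0, 89.9]
ft_force: [0.4, -0.5, 0.5]
finger_gap: 85.7
grip_force: 0.0
```

Run:
```python
from h import *
s=snap('wrist','w1'); print(s['eye'],s['attitude'],s['mtx'][0]); print(r.sense()['tool_pos'],r.sense()['joint_pos'])
a=s['img'];cv2.imwrite('pics/w1b.png',cv2.resize(a,(800,600),interpolation=2))
```

```text
[539.1783829  202.83758256 473.116307  ] [-17.89714743   0.023932    -0.10781359] [276.79368989   0.         256.2745075 ]
[538.72182813 123.76048257 352.24986124] [ 7.64789836e+00 -9.65914770e-01  8.38012071e+01 -3.97911322e-02
  9.71879850e+01  7.77056293e+00]
```

View pics/w1b.png

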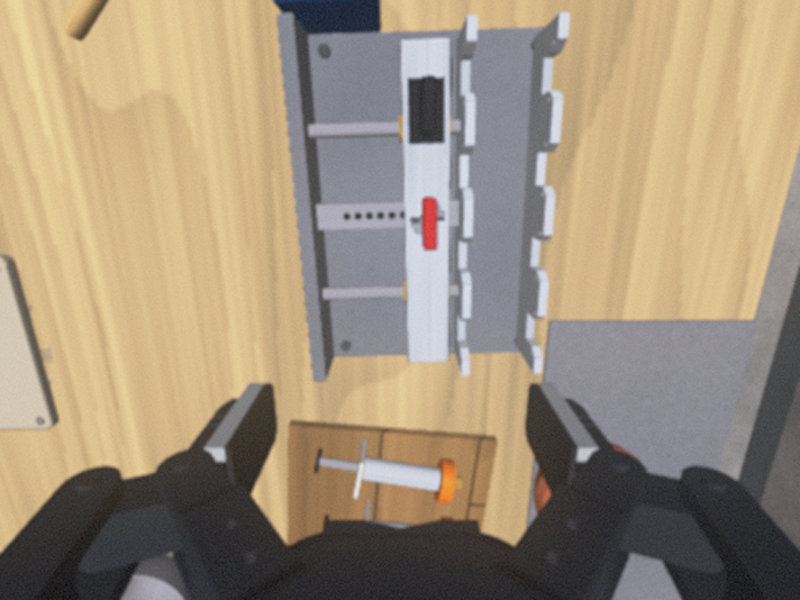

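The wrist view shows the press from above: pin (430,224), fin (427,110), plates' teeth at x≈468 and x≈548, barrel 1 near (400,472).

Run:
```python
from h import *
a=cv2.imread('pics/w1.png')[5:245,175:370];b=cv2.resize(a,None,fx=2.5,fy=2.5,interpolation=2);cv2.imwrite('pics/w1c.png',b);print(b.shape)
```

```text
(600, 488, 3)
```

View pics/w1c.png

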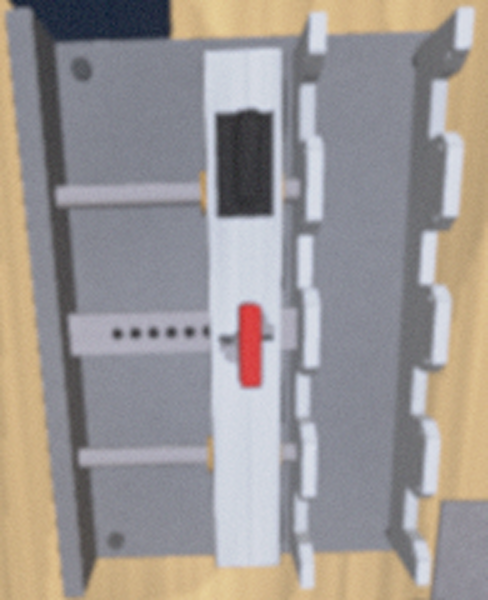

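Run:
```python
from h import *
from scipy.optimize import least_squares
f=lambda u,v:(175+u/2.5,5+v/2.5)
obs=[]
for k,(a,b) in zip((39,0,-39-0,),[((314,180),(452,182)),((312,327),(440,325)),((310,458),(430,455))]): obs+= [(-36,2*k,a),(36,2*k,b)]
def res(p):
    X,Y,Z,t=p;o=[]
    for dx,dy,c in obs:
        P=[X+dx*np.cos(t)-dy*np.sin(t),Y+dx*np.sin(t)+dy*np.cos(t),Z]; o+=list(w2px('w1',P)-f(*c))
    return o
s=least_squares(res,[610,150,80,0]);print('teeth centre (between slot2/3)',s.x[:3],np.degrees(s.x[3]),np.array(s.fun).round(1))
for Z in (65,70,75,80,85):
    q=least_squares(lambda p:res([p[0],p[1],Z,p[2]]),[610,150,0]);print(Z,q.x,q.cost)
for n,u,v,z in [('pin',250,345,127),('pinA',250,304,127),('pinB',250.5,386,127),('fin',246,161,124),('finA',246,110,124),('finB',246,212,124),('beamTL',205,50,80),('beamTR',281,48,80),('beamBL',216,565,80),('beamBR',280,565,80),('base',80,545,10)]:
    print(n,px2w('w1',*f(u,v),z).round(1))
```

```text
teeth centre (between slot2/3) [638.08797955 160.23493219  69.45844936] 1.2512552910861539 [ 1.1  0.6 -0.6 -1.6  0.5  0.5 -0.5  0.1 -0.   0.1 -0.6  0.3]
65 [6.39173727e+02 1.59911792e+02 2.14196988e-02] 3.7506346232762238
70 [6.37956110e+02 1.60274017e+02 2.18900197e-02] 2.8104881931459555
75 [6.36738720e+02 1.60633135e+02 2.23718871e-02] 4.344984242431353
80 [6.35521567e+02 1.60989033e+02 2.28658125e-02] 8.54300780107619
85 [6.34304661e+02 1.61341590e+02 2.33721139e-02] 15.607946396914379
pin [562.2 157.5 127. ]
pinA [561.8 177.3 127. ]
pinB [562.8 137.  127. ]
fin [558.9 241.6 124. ]
finA [558.6 262.8 124. ]
finB [559.3 219.5 124. ]
beamTL [540.1 297.3  80. ]
beamTR [578.  298.1  80. ]
beamBL [546.7  15.3  80. ]
beamBR [586.6  15.2  80. ]
base [448.9  -2.   10. ]
```

Emit:
step_arm([
  [[8, 12, -30, 0, 0, 0.024], [16, 24, -65, 0, 0, 0.024], [23.5, 34, -100, 0, 0, 0.024], [23.5, 34, -130, 0, 0, 0.024], [23.5, 34, -155, 0, 0, 0.024], [23.5, 34, -180, 0, 0, 0.024], [23.5, 34, -180, 0, 0, 0.024], [23.5, 34, -180, 0, 0, 0.024]],
], fingers=-0.1)

```text
time: 3.12
tool_pos: [561.1, 157.9, 171.2]
tcp_rot: [-179.8, 0.1, 91.3]
ft_force: [0.2, 0.0, 0.7]
finger_gap: 46.8
grip_force: 0.0
```

Run:
```python
from h import *
s=snap('wrist','w2'); q=r.sense(); print(q['tool_pos'],q['tcp_rot'],q['finger_gap'],q['ft_force'])
a=s['img'];cv2.imwrite('pics/w2b.png',cv2.resize(a,(800,600),interpolation=2))
```

```text
[562.4184558  158.49812737 173.31645133] [1.79991519e+02 1.10062377e-02 9.12751273e+01] 46.877748864468735 [ 0.75496215 -0.13830718  0.59599955]
```

View pics/w2b.png

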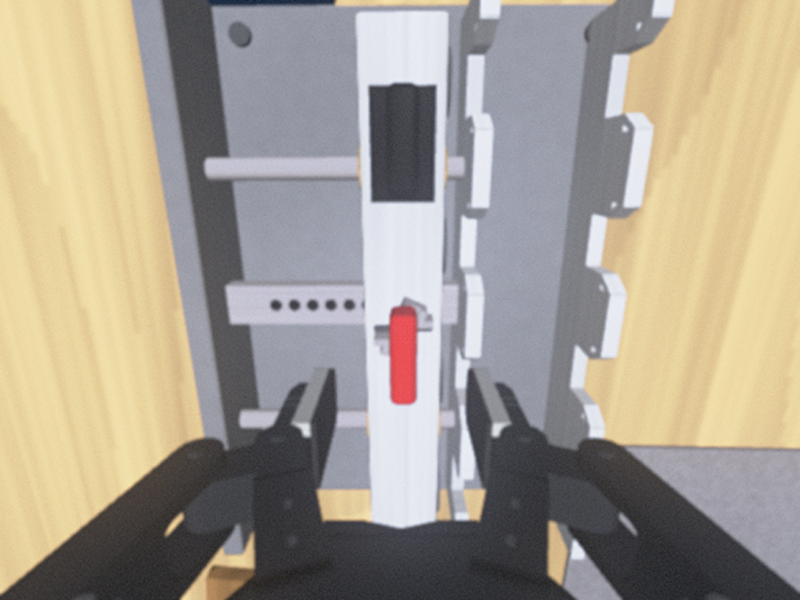

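Pin handle now spans (403,308)–(403,403), centred between the open pads (pads at x≈315 and 490); rear teeth at (481,165), (474,316), front at (638,163), (614,315).

Run:
```python
from h import *
from scipy.optimize import least_squares
k=.64
print(px2w('w2',403*k,358*k,127), px2w('w2',403*k,308*k,127), px2w('w2',403*k,403*k,127))
print('fin',px2w('w2',403*k,88*k,124),px2w('w2',403*k,140*k,124),px2w('w2',358*k,17*k,80),px2w('w2',447*k,17*k,80))
f=lambda u,v:(175+u/2.5,5+v/2.5)
obs=[('w1',dx,dy,f(*c)) for dx,dy,c in [(-36,78,(314,180)),(36,78,(452,182)),(-36,0,(312,327)),(36,0,(440,325)),(-36,-78,(310,458)),(36,-78,(430,455))]]
obs+=[('w2',dx,dy,(c[0]*k,c[1]*k)) for dx,dy,c in [(-36,78,(481,165)),(-36,0,(474,316)),(36,78,(638,163)),(36,0,(614,315))]]
def res(p):
    X,Y,Z,t=p;o=[]
    for im,dx,dy,c in obs:
        P=[X+dx*np.cos(t)-dy*np.sin(t),Y+dx*np.sin(t)+dy*np.cos(t),Z]; o+=list(w2px(im,P)-c)
    return o
s=least_squares(res,[610,150,80,0],loss='soft_l1');print(s.x[:3],np.degrees(s.x[3]),np.array(s.fun).round(1))
```

```text
[562.27851412 159.3539118  127.        ] [561.7612553  181.40832245 127.        ] [562.77973803 137.98318325 127.        ]
fin [559.87645642 262.04002227 124.        ] [560.27840722 244.90200999 124.        ] [540.06296731 295.55063054  80.        ] [577.84835388 296.33029681  80.        ]
[636.99725832 160.81095935  74.66625296] 1.5483331290563602 [ 0.6 -0.1 -0.3 -2.6  0.3  0.6  0.  -0.1  0.1  0.9  0.1  0.8  1.4 -1.3
  0.9  0.5 -2.4 -0.5 -2.1  0.8]
```

Emit:
step_arm([
  [[0, 1, -15, 0, 0, 0], [0, 1, -30, 0, 0, 0], [0, 1, -42, 0, 0, 0], [0, 1, -50, 0, 0, 0], [0, 1, -51, 0, 0, 0], [0, 1, -51, 0, 0, 0], [0, 1, -51, 0, 0, 0]],
])

```text
time: 3.75
tool_pos: [562.6, 160.8, 122.6]
tcp_rot: [179.9, -0.0, 91.4]
ft_force: [-0.3, -0.1, 0.5]
finger_gap: 47.1
grip_force: 0.0
```

Emit:
step_arm([
  [[0, 0, 0, 0, 0, 0], [0, 0, 0, 0, 0, 0], [0, 0, 0, 0, 0, 0], [0, 0, 0, 0, 0, 0], [0, 0, 0, 0, 0, 0], [0, 0, 0, 0, 0, 0], [0, 0, 0, 0, 0, 0], [0, 0, 0, 0, 0, 0]],
], fingers=1, newtons=50)

```text
time: 4.42
tool_pos: [562.3, 160.9, 122.2]
tcp_rot: [179.9, -0.0, 91.4]
ft_force: [-2.3, 0.5, 6.3]
finger_gap: 11.2
grip_force: 52.6
```

Emit:
step_arm([
  [[0, 0, 3, 0, 0, 0], [0, 0, 6, 0, 0, 0], [0, 0, 9, 0, 0, 0], [0, 0, 11, 0, 0, 0], [0, 0, 12, 0, 0, 0], [0, 0, 12.5, 0, 0, 0], [0, 0, 12.5, 0, 0, 0]],
])

```text
time: 5.0
tool_pos: [561.5, 160.8, 133.4]
tcp_rot: [-179.9, 0.0, 91.4]
ft_force: [1.5, 1.4, -9.0]
finger_gap: 11.1
grip_force: 50.4
```

Emit:
step_arm([
  [[0, 0, 0, 0, 0, 0.1], [0, 0, 0, 0, 0, 0.2], [0, 0, 0, 0, 0, 0.3], [0, 0, 0, 0, 0, 0.4], [0, 0, 0, 0, 0, 0.5], [0, 0, 0, 0, 0, 0.6], [0, 0, 0, 0, 0, 0.7], [0, 0, 0, 0, 0, 0.8], [0, 0, 0, 0, 0, 0.9], [0, 0, 0, 0, 0, 1.0], [0, 0, 0, 0, 0, 1.1], [0, 0, 0, 0, 0, 1.16]],
])

```text
time: 6.0
tool_pos: [559.3, 159.0, 131.8]
tcp_rot: [-179.7, -0.3, 158.1]
ft_force: [-5.7, -6.9, -8.4]
finger_gap: 11.0
grip_force: 50.4
```

Emit:
step_arm([
  [[0, 0, 0, 0, 0, 0], [0, 0, 0, 0, 0, 0]],
])

```text
time: 6.17
tool_pos: [559.3, 159.0, 131.8]
tcp_rot: [-179.7, -0.3, 157.8]
ft_force: [-7.2, -7.5, -9.5]
finger_gap: 11.4
grip_force: 50.4
```

Emit:
step_arm([
  [[0, 0, -2, 0, 0, 0], [0, 0, -4, 0, 0, 0], [0, 0, -5, 0, 0, 0], [0, 0, -5.5, 0, 0, 0], [0, 0, -5.5, 0, 0, 0]],
])

```text
time: 6.58
tool_pos: [559.7, 159.0, 129.2]
tcp_rot: [-179.7, -0.2, 157.8]
ft_force: [-16.6, -9.9, 11.8]
finger_gap: 10.9
grip_force: 53.4
```

Run:
```python
from h import *
q=r.sense(); print(q['tool_pos'],q['tcp_rot'],q['finger_gap'],q['ft_force'],q['wrist_torque'])
```

```text
[559.68925734 159.01648388 129.23699508] [-179.69505193   -0.22571934  157.82210092] 10.900022542729847 [-16.61392321  -9.9029897   11.75106963] [-1.54509646  2.72724089  0.02153336]
```

Emit:
step_arm([
  [[0, 0, 0, 0, 0, 0], [0, 0, 0, 0, 0, 0], [0, 0, 0, 0, 0, 0], [0, 0, 0, 0, 0, 0], [0, 0, 15, 0, 0, 0], [0, 0, 35, 0, 0, 0], [0, 0, 60, 0, 0, -0.1], [0, 0, 75, 0, 0, -0.22], [0, 10, 75, 0, 0, -0.34], [0, 20, 75, 0, 0, -0.46], [0, 20, 75, 0, 0, -0.58], [0, 20, 75, 0, 0, -0.7]],
], fingers=-0.1)

```text
time: 7.58
tool_pos: [562.2, 181.5, 204.0]
tcp_rot: [179.9, 0.0, 117.4]
ft_force: [-0.3, -0.3, -0.1]
finger_gap: 47.1
grip_force: 0.0
```

Emit:
step_arm([
  [[0, 15, 0, 0, 0, -0.12], [0, 30, 0, 0, 0, -0.24], [0, 45, 0, 0, 0, -0.36], [0, 60, 0, 0, 0, -0.46], [0, 66, 0, 0, 0, -0.46], [0, 66, 0, 0, 0, -0.46], [0, 66, 0, 0, 0, -0.46]],
])

```text
time: 8.17
tool_pos: [562.0, 246.7, 203.4]
tcp_rot: [180.0, 0.0, 91.6]
ft_force: [0.1, -0.5, 0.0]
finger_gap: 46.8
grip_force: 0.0
```

Run:
```python
from h import *
s=snap('wrist','w3'); q=r.sense(); print(q['tool_pos'],q['tcp_rot'],q['finger_gap'],q['ft_force'])
a=s['img'];cv2.imwrite('pics/w3b.png',cv2.resize(a,(640,480),interpolation=2))
print(w2px('w3',[560.2,247.3,124])*1.25)
```

```text
[562.0347987  246.29733964 203.44614899] [1.79998334e+02 2.46162011e-02 9.15508812e+01] 46.8066481032168 [-0.26355775 -0.13929721 -0.34818425]
[316.97811636 263.22994329]
```

View pics/w3b.png

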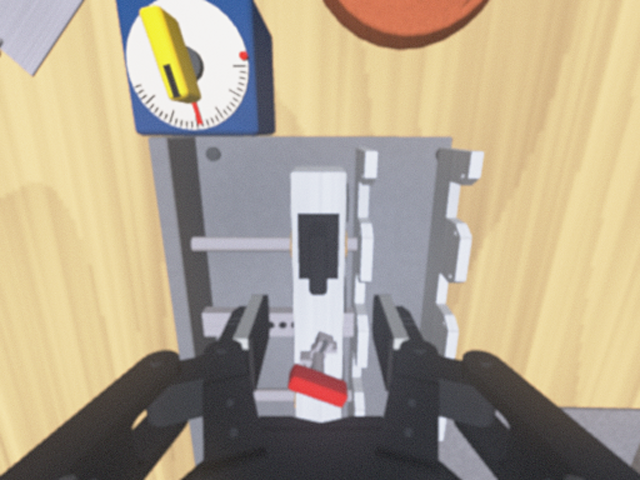

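Pin handle is turned (318,385) and stays out; fin top spans (317,225)–(318,292); knob (170,55) with pointer tip at (197,115), red peg at (245,57).

Emit:
step_arm([
  [[-1.5, 1, -30, 0, 0, 0], [-1.5, 1, -60, 0, 0, 0], [-1.5, 1, -80, 0, 0, 0], [-1.5, 1, -91, 0, 0, 0], [-1.5, 1, -92, 0, 0, 0], [-1.5, 1, -92, 0, 0, 0]],
])

```text
time: 8.72
tool_pos: [560.4, 247.2, 111.4]
tcp_rot: [-180.0, 0.0, 91.4]
ft_force: [0.1, 0.5, 0.7]
finger_gap: 46.9
grip_force: 0.0
```

Emit:
step_arm([
  [[0, 0, 0, 0, 0, 0], [0, 0, 0, 0, 0, 0], [0, 0, 0, 0, 0, 0], [0, 0, 0, 0, 0, 0], [0, 0, 0, 0, 0, 0], [0, 0, 0, 0, 0, 0], [0, 0, 0, 0, 0, 0]],
], fingers=1, newtons=50)

```text
time: 9.3
tool_pos: [560.3, 248.1, 113.6]
tcp_rot: [180.0, -0.0, 91.4]
ft_force: [-8.3, -2.2, 9.3]
finger_gap: 11.0
grip_force: 50.7
```

Emit:
step_arm([
  [[-4, 0, 0, 0, 0, 0], [-10, -0.2, 0, 0, 0, 0], [-18, -0.5, 0, 0, 0, 0], [-28, -0.7, 0, 0, 0, 0], [-38, -1, 0, 0, 0, 0], [-48, -1.2, 0, 0, 0, 0], [-58, -1.4, 0, 0, 0, 0], [-66, -1.6, 0, 0, 0, 0], [-72, -1.8, 0, 0, 0, 0], [-76, -1.9, 0, 0, 0, 0], [-79, -1.9, 0, 0, 0, 0], [-80, -1.9, 0, 0, 0, 0]],
])

```text
time: 10.3
tool_pos: [481.5, 246.1, 113.6]
tcp_rot: [179.8, -0.0, 91.4]
ft_force: [2.5, -2.4, 8.5]
finger_gap: 11.0
grip_force: 50.8
```

Emit:
step_arm([
  [[-0.5, 0, 0, 0, 0, 0], [-1, 0, 0, 0, 0, 0], [-2, 0, 0, 0, 0, 0], [-2, 0, 0, 0, 0, 0]],
])

```text
time: 10.63
tool_pos: [480.1, 246.0, 113.6]
tcp_rot: [179.7, -0.0, 91.4]
ft_force: [4.5, -2.7, 7.6]
finger_gap: 11.3
grip_force: 50.7
```

Emit:
step_arm([
  [[-1, 0, 0, 0, 0, 0], [-2, 0, 0, 0, 0, 0], [-2, 0, 0, 0, 0, 0]],
])

```text
time: 10.88
tool_pos: [480.0, 246.0, 113.7]
tcp_rot: [179.5, -0.1, 91.4]
ft_force: [16.7, -0.1, -2.3]
finger_gap: 11.2
grip_force: 49.6
```

Emit:
step_arm([
  [[2, 0, 0, 0, 0, 0], [2, 0, 0, 0, 0, 0], [2, 0, 0, 0, 0, 0], [2, 0, 0, 0, 0, 0], [2, 0, 20, 0, 0, 0], [2, 0, 50, 0, 0, 0], [2, 0, 85, 0, 0, 0], [2, 0, 120, 0, 0, 0], [2, -20, 150, 0, 0, -0.1], [2, -50, 180, 0, 0, -0.2], [2, -85, 190, 0, 0, -0.3], [2, -120, 190, 0, 0, -0.4]],
], fingers=-0.1)

```text
time: 11.88
tool_pos: [479.4, 125.5, 305.8]
tcp_rot: [179.7, -0.2, 68.3]
ft_force: [1.6, 0.8, -0.2]
finger_gap: 47.3
grip_force: 0.0
```

Emit:
step_arm([
  [[0, -35, 0, 0, 0, -0.1], [0, -70, 0, 0, 0, -0.2], [0, -105, 0, 0, 0, -0.3], [0, -140, 0, 0, 0, -0.4], [0, -175, 0, 0, 0, -0.5], [0, -210, 0, 0, 0, -0.6], [0, -245, 0, 0, 0, -0.7], [0, -280, 0, 0, 0, -0.8], [0, -315, 0, 0, 0, -0.9], [0, -350, 0, 0, 0, -1.0], [0, -380, 0, 0, 0, -1.1], [0, -400, 0, 0, 0, -1.18]],
])

```text
time: 12.88
tool_pos: [477.6, -276.6, 300.9]
tcp_rot: [180.0, 0.1, 0.5]
ft_force: [0.6, 0.2, -0.3]
finger_gap: 47.0
grip_force: 0.0
```

Emit:
step_arm([
  [[0, 0, 0, 0, 0, 0], [0, 0, 0, 0, 0, 0], [0, 0, 0, 0, 0, 0], [0, 0, 0, 0, 0, 0]],
])

```text
time: 13.22
tool_pos: [478.6, -272.9, 301.4]
tcp_rot: [-180.0, 0.0, 1.0]
ft_force: [1.0, 0.0, 0.4]
finger_gap: 47.0
grip_force: 0.0
```

Run:
```python
from h import *
s=snap('wrist','w4'); q=r.sense(); print(q['tool_pos'],q['tcp_rot'],q['finger_gap'],q['ft_force'],q['joint_pos'])
a=s['img'];cv2.imwrite('pics/w4b.png',cv2.resize(a,(800,600),interpolation=2))
```

```text
[ 478.67220271 -272.83705755  301.5351422 ] [-1.79985416e+02 -9.09713303e-03  9.93539661e-01] 46.93204653481362 [0.13049031 0.41183521 0.3755013 ] [-3.50253292e+01 -1.02258356e+00  8.90800656e+01  1.71553460e-02
  9.19437360e+01  5.39817116e+01]
```

View pics/w4b.png

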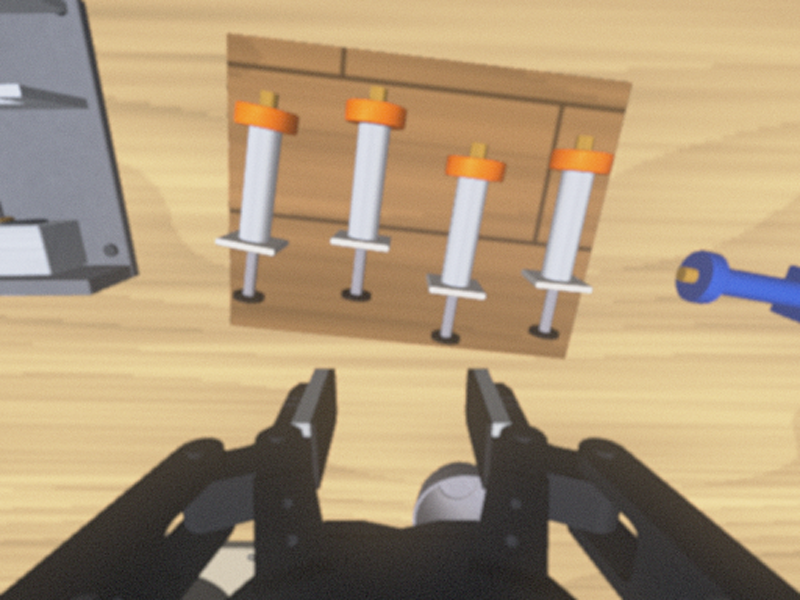

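All four barrels lie nozzle forward: cap/tube joints at (265,130), (374,127), (474,182), (577,172), flange fronts at (256,240), (364,237), (459,284), (559,279), discs at (248,297), (356,295), (446,338), (544,332).

```bash
cat >> h.py <<'E'
def barrel(im,k,cap,fl,disc):
    P=[px2w(im,c[0]*k,c[1]*k,40)[:2] for c in (cap,fl,disc)]
    d=P[0]-P[2]; d/=np.linalg.norm(d)
    # cap rear x=52 , flange front -40, disc -94
    m=np.mean([P[0]-52*d,P[1]+40*d,P[2]+94*d],0)
    print(m.round(1),'yaw',np.degrees(np.arctan2(d[1],d[0])).round(1),[((p-m)@d).round(1) for p in P]); return m
E
python3 - <<'E'
from h import *
for b in [((265,131),(256,239),(248,297)),((374,128),(364,236),(356,295)),((474,182),(460,284),(446,338)),((577,173),(560,280),(544,332))]: barrel('w4',.64,*b)
E
```

```text
[ 530.7 -150.4] yaw -10.6 [np.float64(51.5), np.float64(-39.1), np.float64(-94.4)]
[ 534.9 -243.7] yaw -6.7 [np.float64(50.7), np.float64(-38.7), np.float64(-93.9)]
[ 493.2 -329.6] yaw -6.7 [np.float64(51.0), np.float64(-39.3), np.float64(-93.6)]
[ 500.6 -418.6] yaw -4.3 [np.float64(52.2), np.float64(-41.3), np.float64(-92.9)]
```

Emit:
step_arm([
  [[10, 25, -25, 0, 0, -0.05], [20, 50, -50, 0, 0, -0.1], [31, 75, -75, 0, 0, -0.15], [42, 100, -100, 0, 0, -0.2], [52, 122.5, -125, 0, 0, -0.2], [52, 122.5, -160, 0, 0, -0.2], [52, 122.5, -190, 0, 0, -0.2], [52, 122.5, -220, 0, 0, -0.2], [52, 122.5, -245, 0, 0, -0.2], [52, 122.5, -257, 0, 0, -0.2], [52, 122.5, -258, 0, 0, -0.2], [52, 122.5, -258, 0, 0, -0.2]],
])

```text
time: 14.27
tool_pos: [530.4, -151.0, 43.6]
tcp_rot: [-180.0, 0.0, -10.5]
ft_force: [-0.9, -0.5, -0.3]
finger_gap: 46.9
grip_force: 0.0
```

Emit:
step_arm([
  [[0, 0, 0, 0, 0, 0], [0, 0, 0, 0, 0, 0], [0, 0, 0, 0, 0, 0], [0, 0, 0, 0, 0, 0], [0, 0, 0, 0, 0, 0], [0, 0, 0, 0, 0, 0], [0, 0, 0, 0, 0, 0]],
], fingers=1, newtons=60)

```text
time: 14.85
tool_pos: [532.3, -152.1, 46.1]
tcp_rot: [180.0, -0.2, -10.6]
ft_force: [-0.6, 2.0, 7.8]
finger_gap: 24.2
grip_force: 58.8
```

Emit:
step_arm([
  [[0, 0, 5, 0, 0, 0], [0, 0, 15, 0, 0, 0], [0, 0, 35, 0, 0, 0], [0, 0, 60, 0, 0, 0], [0, 0, 90, 0, 0, 0], [0, 0, 120, 0, 0, 0], [0, 0, 140, 0, 0, 0], [0, 0, 145, 0, 0, 0], [0, 0, 145, 0, 0, 0], [0, 0, 145, 0, 0, 0]],
])

```text
time: 15.68
tool_pos: [530.0, -151.5, 187.6]
tcp_rot: [-180.0, 0.0, -10.6]
ft_force: [-0.6, -0.6, -4.3]
finger_gap: 24.4
grip_force: 59.3
```

Run:
```python
from h import *
s=snap('wrist','w5'); q=r.sense(); print(q['tool_pos'],q['tcp_rot'],q['finger_gap'],q['ft_force'],q['wrist_torque'])
a=s['img'];cv2.imwrite('pics/w5b.png',cv2.resize(a,(640,480),interpolation=2))
```

```text
[ 529.38246166 -151.25421712  186.55592433] [-1.79973916e+02  1.59035445e-01 -1.06154139e+01] 24.267968158266456 [-1.6105001   0.06043383 -2.84910079] [-0.02421834  0.01164865  0.05897108]
```

View pics/w5b.png

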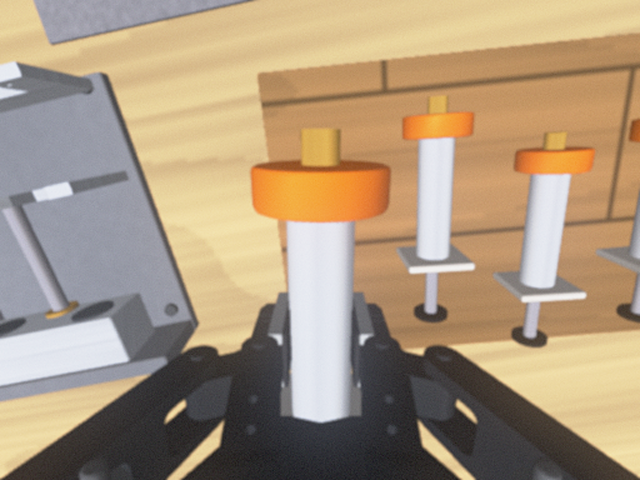

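Barrel 1 is held squarely in the pads; nozzle tip at (320,130), cap top rear edge near (320,215); three others undisturbed.

Run:
```python
from h import *
k=.8; q=r.sense(); T=q['tool_pos']; y=np.radians(q['tcp_rot'][2]); d=np.array([np.cos(y),np.sin(y)]); n=np.array([-d[1],d[0]])
for nm,u,v,dz in [('tip top',320,130,4),('cap front top rim',320,160,25),('cap rear top rim',320,192,25),('cap rear bottom',320,218,15)]:
    p=px2w('w5',u*k,v*k,T[2]-3+dz)[:2]-T[:2]; print(nm,(p@d).round(1),(p@n).round(1))
```

```text
tip top 79.6 0.4
cap front top rim 71.5 0.4
cap rear top rim 62.4 0.4
cap rear bottom 52.2 0.4
```

Emit:
step_arm([
  [[8, 15, 0, 0, 0, 0.02], [20, 37, 0, 0, 0, 0.06], [34, 64, 0, 0, 0, 0.1], [49, 92, 0, 0, 0, 0.13], [64, 120, 0, 0, 0, 0.16], [79, 148, 0, 0, 0, 0.19], [92, 173, 0, 0, 0, 0.21], [101, 189, 0, 0, 0, 0.21], [103.5, 195, 0, 0, 0, 0.21], [103.5, 195, -5, 0, 0, 0.21], [103.5, 195, -20, 0, 0, 0.21], [103.5, 195, -40, 0, 0, 0.21]],
])

```text
time: 16.73
tool_pos: [634.2, 42.4, 148.3]
tcp_rot: [180.0, -0.1, 1.4]
ft_force: [1.0, -0.4, -2.8]
finger_gap: 24.0
grip_force: 59.5
```

Emit:
step_arm([
  [[0, 0, -20, 0, 0, 0], [0, 0, -36, 0, 0, 0], [0, 0, -48, 0, 0, 0], [0, 0, -55, 0, 0, 0], [0, 0, -57, 0, 0, 0], [0, 0, -57, 0, 0, 0]],
])

```text
time: 17.23
tool_pos: [633.5, 42.9, 90.8]
tcp_rot: [180.0, 0.1, 1.4]
ft_force: [0.2, 0.8, -3.2]
finger_gap: 24.1
grip_force: 59.5
```

Run:
```python
from h import *
s=snap('wrist','w6'); q=r.sense(); print(q['tool_pos'],q['tcp_rot'],q['finger_gap'],q['ft_force'],q['wrist_torque'])
a=s['img'];cv2.imwrite('pics/w6b.png',cv2.resize(a,(800,600),interpolation=2))
```

```text
[634.22553511  43.05801386  91.92107256] [ 1.79993681e+02 -3.22699342e-02  1.40263144e+00] 24.254769466003875 [ 0.61505616  0.34608597 -2.88781717] [-0.02512101  0.02587056  0.0176772 ]
```

View pics/w6b.png

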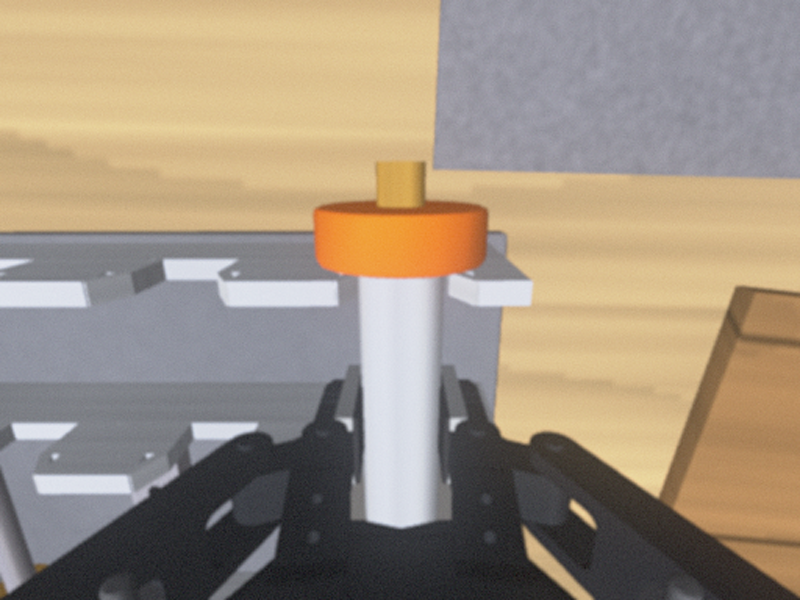

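Barrel hangs above slot 4: front plate teeth edges at (338,304) and ≈(475,303), tube at x≈401, other mouth 88..225; rear plate tooth rear edge at y≈493.

Run:
```python
from h import *
for z in (70,78):
  for n,u,v in [('front plate rear edge',280,304),('front edge',280,283),('frontL',88,304),('frontL2',225,304),('f3',338,304),('f4',475,304),('rear plate rear edge',85,493),('rear front edge',85,475)]:
    print(z,n,px2w('w6',u*.64,v*.64,z).round(1))
```

```text
70 front plate rear edge [665.3  85.5  70. ]
70 front edge [672.8  85.   70. ]
70 frontL [663.7 151.6  70. ]
70 frontL2 [664.8 104.4  70. ]
70 f3 [665.7  65.5  70. ]
70 f4 [666.9  18.3  70. ]
70 rear plate rear edge [583.6 168.5  70. ]
70 rear front edge [592.4 166.8  70. ]
78 front plate rear edge [667.9  83.2  78. ]
78 front edge [675.   82.8  78. ]
78 frontL [666.4 145.6  78. ]
78 frontL2 [667.5 101.1  78. ]
78 f3 [668.4  64.4  78. ]
78 f4 [669.4  19.8  78. ]
78 rear plate rear edge [590.9 161.5  78. ]
78 rear front edge [599.1 159.9  78. ]
```

Emit:
step_arm([
  [[-2, -0.7, -4, 0, 0, 0], [-2, -0.7, -9, 0, 0, 0], [-2, -0.7, -14, 0, 0, 0], [-2, -0.7, -19, 0, 0, 0], [-2, -0.7, -22, 0, 0, 0], [-2, -0.7, -24, 0, 0, 0], [-2, -0.7, -24, 0, 0, 0]],
])

```text
time: 17.87
tool_pos: [631.9, 42.7, 68.1]
tcp_rot: [180.0, 0.0, 1.4]
ft_force: [-2.6, -1.4, 2.1]
finger_gap: 24.2
grip_force: 60.3
```

Emit:
step_arm([
  [[0, 0, -1, 0, 0, 0], [0, 0, -2, 0, 0, 0], [0, 0, -2, 0, 0, 0]],
])

```text
time: 18.12
tool_pos: [632.2, 42.7, 67.8]
tcp_rot: [180.0, -0.0, 1.4]
ft_force: [-12.1, -1.1, 16.2]
finger_gap: 24.0
grip_force: 61.8
```

Emit:
step_arm([
  [[0, 0, -1, 0, 0, 0], [0, 0, -2, 0, 0, 0], [0, 0, -2, 0, 0, 0]],
])

```text
time: 18.37
tool_pos: [632.4, 42.7, 67.7]
tcp_rot: [180.0, -0.0, 1.4]
ft_force: [-20.2, -0.7, 28.7]
finger_gap: 24.1
grip_force: 63.2
```

Emit:
step_arm([
  [[0, 0, 3.5, 0, 0, 0], [0, 0, 3.5, 0, 0, 0]],
])

```text
time: 18.53
tool_pos: [632.8, 42.7, 68.2]
tcp_rot: [180.0, -0.1, 1.4]
ft_force: [-0.3, -0.7, -1.6]
finger_gap: 24.2
grip_force: 59.7
```

Emit:
step_arm([
  [[0, 0, 0, 0, 0, 0], [0, 0, 0, 0, 0, 0], [0, 0, 0, 0, 0, 0], [0, 0, 0, 0, 0, 0], [0, 0, 20, 0, 0, 0], [0, 0, 45, 0, 0, 0], [0, 0, 80, 0, 0, 0], [0, 0, 115, 0, 0, 0], [0, 0, 120, 0, 0, 0], [0, 0, 120, 0, 0, 0]],
], fingers=-0.1)

```text
time: 19.37
tool_pos: [634.5, 42.7, 191.5]
tcp_rot: [180.0, -0.4, 1.4]
ft_force: [0.2, 0.8, -0.2]
finger_gap: 46.9
grip_force: 0.0
```

Run:
```python
from h import *
s=snap('wrist','w7'); q=r.sense(); print(q['tool_pos'],q['tcp_rot'],q['finger_gap'],q['ft_force'],q['wrist_torque'])
a=s['img'];cv2.imwrite('pics/w7b.png',cv2.resize(a,(800,600),interpolation=2))
```

```text
[633.01218678  42.71806152 188.52911245] [179.99558152  -0.19177516   1.42243839] 46.96842120395067 [-0.75828005  0.60039241 -0.72187171] [-0.04934965  0.00510499 -0.01612328]
```

View pics/w7b.png

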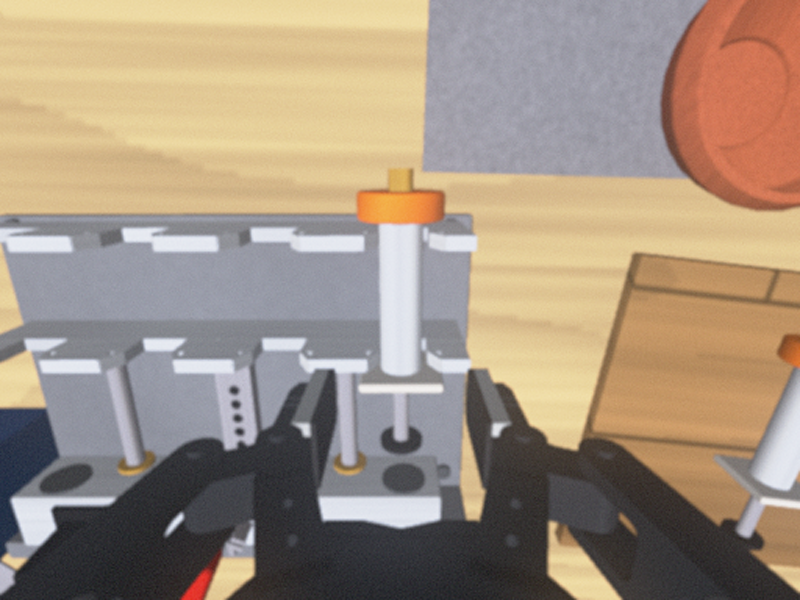

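Barrel 1 sits in slot 4: flange (401,387) just behind the rear plate, cap (401,207) ahead of the front plate, disc (401,440).

```bash
cat >> h.py <<'E'
def caps(f):
    im=cv2.imread('pics/'+f+'.png'); h=cv2.cvtColor(im,cv2.COLOR_BGR2HSV)
    m=cv2.inRange(h,(6,200,170),(16,255,255)); n,_,st,c=cv2.connectedComponentsWithStats(m)
    return [(c[i].round(1),st[i,4]) for i in range(1,n) if st[i,4]>8]
def capcheck(tag):
    snap('top',tag)
    for g in ('t0',tag): print(g,[(a.tolist(),px2w(g,*a,40)[:2].round(0).tolist(),int(s)) for a,s in caps(g)])
E
python3 - <<'E'
from h import *
capcheck('t1')
E
```

```text
t0 [([288.2, 190.2], [602.0, -255.0], 9), ([332.9, 195.3], [568.0, -423.0], 15)]
t1 [([288.2, 190.2], [602.0, -255.0], 9), ([332.9, 195.3], [568.0, -423.0], 15)]
```

Emit:
step_arm([
  [[-8, -22, 0, 0, 0, -0.02], [-19, -55, 0, 0, 0, -0.05], [-30, -89, 0, 0, 0, -0.08], [-42, -123, 0, 0, 0, -0.1], [-54, -157, 0, 0, 0, -0.12], [-66, -191, 0, 0, 0, -0.14], [-77, -225, 0, 0, 0, -0.141], [-88, -257, 0, 0, 0, -0.141], [-98, -286.5, 0, 0, 0, -0.141], [-98, -286.5, -20, 0, 0, -0.141], [-98, -286.5, -40, 0, 0, -0.141], [-98, -286.5, -40, 0, 0, -0.141]],
])

```text
time: 20.47
tool_pos: [530.0, -242.6, 139.9]
tcp_rot: [-179.8, 0.6, -6.8]
ft_force: [-0.5, 1.6, -0.8]
finger_gap: 47.1
grip_force: 0.0
```

```bash
sed -i 's/(6,200,170),(16,255,255)/(4,150,130),(20,255,255)/' h.py
cat >> h.py <<'E'
def chk(tag):
    snap('wrist',tag); q=r.sense(); T=q['tool_pos']; print(T.round(1),q['tcp_rot'].round(2),q['finger_gap'].round(1),q['ft_force'].round(1))
    for c,s in caps(tag):
        if s>150: print('cap px',c,s,'w',px2w(tag,*c,50)[:2].round(1))
E
python3 - <<'E'
from h import *
print(caps('w4'),[px2w('w4',*c,50)[:2].round(1) for c,s in caps('w4') if s>150])
chk('w8')
E
```

```text
[(array([240. ,  70.4]), np.int32(633)), (array([169.3,  73.2]), np.int32(630)), (array([371.8, 101.3]), np.int32(585)), (array([303.9, 105.6]), np.int32(562))] [array([ 597.8, -250.5]), array([ 593.1, -162.9]), array([ 564.4, -418.6]), array([ 557.7, -332.3])]Traceback (most recent call last):
  File "<stdin>", line 3, in <module>
  File "h.py", line 31, in chk
    snap('wrist',tag); q=r.sense(); T=q['tool_pos']; print(T.round(1),q['tcp_rot'].round(2),q['finger_gap'].round(1),q['ft_force'].round(1))
                                                                                            ^^^^^^^^^^^^^^^^^^^^^
AttributeError: 'float' object has no attribute 'round'
```

```bash
sed -i "s/q\['finger_gap'\].round(1)/round(q['finger_gap'],1)/" h.py
python3 - <<'E'
from h import *
chk('w8')
E
```

```text
[ 532.2 -242.8  144.2] [-179.87    0.3    -6.66] 47.1 [-0.3 -0.   1.1]
cap px [256.7 121.3] 1621 w [ 596.9 -249.9]
cap px [477.1 138.4] 1916 w [ 565. -414.]
cap px [366.9 160.5] 1852 w [ 557.6 -331.5]
```

Emit:
step_arm([
  [[0, 0, -15, 0, 0, 0], [0, 0, -40, 0, 0, 0], [0, 0, -65, 0, 0, 0], [0, 0, -87, 0, 0, 0], [0, 0, -99, 0, 0, 0], [0, 0, -104, 0, 0, 0], [0, 0, -104, 0, 0, 0], [0, 0, -104, 0, 0, 0]],
])

```text
time: 21.23
tool_pos: [534.8, -244.0, 44.2]
tcp_rot: [180.0, -0.1, -6.6]
ft_force: [0.4, -0.2, 1.2]
finger_gap: 47.2
grip_force: 0.0
```

Emit:
step_arm([
  [[0, 0, 0, 0, 0, 0], [0, 0, 0, 0, 0, 0], [0, 0, 0, 0, 0, 0], [0, 0, 0, 0, 0, 0], [0, 0, 0, 0, 0, 0], [0, 0, 0, 0, 0, 0], [0, 0, 0, 0, 0, 0]],
], fingers=1, newtons=60)

```text
time: 21.82
tool_pos: [535.3, -244.5, 45.0]
tcp_rot: [179.9, -0.2, -6.7]
ft_force: [-0.3, 0.6, 6.3]
finger_gap: 24.2
grip_force: 58.7
```

Emit:
step_arm([
  [[0, 0, 5, 0, 0, 0], [0, 0, 15, 0, 0, 0], [0, 0, 35, 0, 0, 0], [0, 0, 60, 0, 0, 0], [0, 0, 90, 0, 0, 0], [0, 0, 120, 0, 0, 0], [0, 0, 140, 0, 0, 0], [0, 0, 145, 0, 0, 0], [0, 0, 145, 0, 0, 0], [0, 0, 145, 0, 0, 0], [0, 0, 145, 0, 0, 0]],
])

```text
time: 22.73
tool_pos: [532.7, -243.2, 185.5]
tcp_rot: [-179.9, 0.2, -6.7]
ft_force: [-0.8, 0.1, -2.5]
finger_gap: 24.3
grip_force: 59.2
```

```bash
cat >> h.py <<'E'
def held(tag):  # offset of held cap centroid along/across tool; w5 reference: mid offset 0
    for g in ('w5',tag):
        if g==tag: chk(tag)
        c=max(caps(g),key=lambda t:t[1]); print(g,c)
E
python3 - <<'E'
from h import *
held('w9')
E
```

```text
w5 (array([256.2, 147.4]), np.int32(5642))
[ 532.7 -243.1  185.3] [-179.91    0.22   -6.66] 23.9 [-0.6 -0.9 -3.2]
cap px [255.8 145.6] 5818 w [ 575.2 -247.2]
cap px [442.2 136. ] 1307 w [ 564.1 -416.9]
cap px [348.1 153.9] 1246 w [ 557.6 -331.5]
w9 (array([255.8, 145.6]), np.int32(5818))
```

Emit:
step_arm([
  [[6, 20, 0, 0, 0, 0.02], [14, 52, 0, 0, 0, 0.04], [22, 86, 0, 0, 0, 0.06], [31, 121, 0, 0, 0, 0.08], [40, 156, 0, 0, 0, 0.1], [50, 191, 0, 0, 0, 0.12], [59, 226, 0, 0, 0, 0.141], [68, 261, 0, 0, 0, 0.141], [77, 296, 0, 0, 0, 0.141], [86, 328, 0, 0, 0, 0.141], [93, 354, 0, 0, 0, 0.141], [95.5, 364.5, 0, 0, 0, 0.141]],
])

```text
time: 23.78
tool_pos: [628.7, 124.6, 185.7]
tcp_rot: [-179.9, 0.2, 1.6]
ft_force: [-0.1, 0.9, -2.7]
finger_gap: 24.3
grip_force: 59.4
```

Emit:
step_arm([
  [[0, 0, 0, 0, 0, 0], [0, 0, -15, 0, 0, 0], [0, 0, -35, 0, 0, 0], [0, 0, -58, 0, 0, 0], [0, 0, -78, 0, 0, 0], [0, 0, -90, 0, 0, 0], [0, 0, -94, 0, 0, 0], [0, 0, -94, 0, 0, 0], [0, 0, -94, 0, 0, 0]],
])

```text
time: 24.53
tool_pos: [629.9, 120.3, 94.7]
tcp_rot: [180.0, -0.0, 1.4]
ft_force: [-0.7, 0.8, -2.9]
finger_gap: 24.3
grip_force: 59.4
```

Run:
```python
from h import *
chk('w10')
```

```text
[630.4 120.5  95.5] [-1.7999e+02 -1.2000e-01  1.4000e+00] 23.8 [ 0.1  0.6 -2. ]
cap px [255.7 146. ] 5560 w [685.3 122.2]
cap px [402.5 139.8] 3800 w [691.1  35.4]
```

Emit:
step_arm([
  [[0, 0, -5, 0, 0, 0], [0, 0, -11, 0, 0, 0], [0, 0, -17, 0, 0, 0], [0, 0, -22, 0, 0, 0], [0, 0, -25, 0, 0, 0], [0, 0, -27, 0, 0, 0], [0, 0, -28, 0, 0, 0], [0, 0, -28, 0, 0, 0]],
])

```text
time: 25.25
tool_pos: [629.3, 120.7, 67.0]
tcp_rot: [180.0, 0.0, 1.4]
ft_force: [-5.3, -0.6, 6.3]
finger_gap: 24.4
grip_force: 60.6
```

Emit:
step_arm([
  [[0, 0, -1, 0, 0, 0], [0, 0, -1.5, 0, 0, 0], [0, 0, -1.5, 0, 0, 0]],
])

```text
time: 25.5
tool_pos: [629.6, 120.7, 66.8]
tcp_rot: [180.0, 0.0, 1.4]
ft_force: [-12.8, -2.3, 16.5]
finger_gap: 24.5
grip_force: 61.5
```

Seated. Release and go to barrel 3.

Emit:
step_arm([
  [[0, 0, 2, 0, 0, 0], [0, 0, 2, 0, 0, 0]],
])

```text
time: 25.67
tool_pos: [629.9, 120.7, 67.1]
tcp_rot: [180.0, -0.1, 1.4]
ft_force: [-0.8, -1.0, -0.4]
finger_gap: 24.2
grip_force: 59.6
```

Emit:
step_arm([
  [[0, 0, 0, 0, 0, 0], [0, 0, 0, 0, 0, 0], [0, 0, 0, 0, 0, 0], [0, 0, 0, 0, 0, 0], [0, 0, 20, 0, 0, 0], [0, 0, 45, 0, 0, 0], [0, 0, 80, 0, 0, 0], [0, 0, 115, 0, 0, 0], [0, 0, 120, 0, 0, 0], [0, 0, 120, 0, 0, 0], [0, 0, 120, 0, 0, 0]],
], fingers=-0.1)

```text
time: 26.58
tool_pos: [629.7, 120.8, 186.6]
tcp_rot: [-180.0, -0.1, 1.4]
ft_force: [-0.1, 0.2, 0.3]
finger_gap: 47.1
grip_force: 0.0
```

Run:
```python
from h import *
print(caps('w7'))
chk('w11')
```

```text
[(array([484.1,  58.7]), np.int32(5748)), (array([446.7,  21.3]), np.int32(13)), (array([456. ,  36.1]), np.int32(9)), (array([452.6,  86.5]), np.int32(26)), (array([456.9, 111.2]), np.int32(11)), (array([255.6, 131.6]), np.int32(1059)), (array([506. , 223.8]), np.int32(211))]
[628.8 120.6 185.1] [1.7999e+02 9.0000e-02 1.4200e+00] 47.0 [-0.5 -0.7 -0.2]
cap px [255.8 127.6] 1155 w [689.1 122.9]
cap px [347.8 127.8] 1186 w [690.9  39.3]
```

Emit:
step_arm([
  [[-5, -18, 0, 0, 0, -0.02], [-14, -48, 0, 0, 0, -0.05], [-24, -82, 0, 0, 0, -0.08], [-34, -116, 0, 0, 0, -0.1], [-45, -150, 0, 0, 0, -0.12], [-56, -184, 0, 0, 0, -0.14], [-66, -218, 0, 0, 0, -0.141], [-76, -252, 0, 0, 0, -0.141], [-86, -286, 0, 0, 0, -0.141], [-97, -320, 0, 0, 0, -0.141], [-107, -354, 0, 0, 0, -0.141], [-117, -388, 0, 0, 0, -0.141]],
])

```text
time: 27.63
tool_pos: [510.5, -268.1, 183.9]
tcp_rot: [-179.9, 0.2, -6.7]
ft_force: [0.4, 0.6, 0.0]
finger_gap: 47.2
grip_force: 0.0
```

Emit:
step_arm([
  [[-10, -32, 0, 0, 0, 0], [-17, -55, 0, 0, 0, 0], [-19.3, -62.3, 0, 0, 0, 0], [-19.3, -62.3, -15, 0, 0, 0], [-19.3, -62.3, -35, 0, 0, 0], [-19.3, -62.3, -40, 0, 0, 0], [-19.3, -62.3, -40, 0, 0, 0], [-19.3, -62.3, -40, 0, 0, 0], [-19.3, -62.3, -40, 0, 0, 0]],
])

```text
time: 28.38
tool_pos: [493.7, -329.3, 147.1]
tcp_rot: [180.0, -0.0, -6.6]
ft_force: [0.8, 0.1, 0.3]
finger_gap: 47.0
grip_force: 0.0
```

Run:
```python
from h import *
chk('w12')
```

```text
[ 493.8 -329.6  147.5] [ 1.7996e+02 -7.0000e-02 -6.6200e+00] 47.1 [ 0.9 -0.4 -1. ]
cap px [364.8 103. ] 1664 w [ 563.9 -419.1]
cap px [252.6 126.2] 1561 w [ 556.9 -333.6]
```

Run:
```python
from h import *
for g in ('w8','w12'):
    im=cv2.imread(f'pics/{g}.png'); h=cv2.cvtColor(im,cv2.COLOR_BGR2HSV)
    for v in range(130,290,10):
        row=(h[v,:,1]<45)&(h[v,:,2]>140); c=np.where(row[205:305])[0]+205
        if len(c): print(g,v,c.min(),c.max(),len(c),(c.min()+c.max())/2)
```

```text
w8 140 241 273 33 257.0
w8 150 241 273 33 257.0
w8 160 241 272 32 256.5
w8 170 242 272 31 257.0
w8 180 242 272 31 257.0
w8 190 242 272 31 257.0
w8 200 242 272 31 257.0
w8 210 242 271 30 256.5
w8 220 242 272 31 257.0
w8 230 232 282 32 257.0
w8 240 230 284 32 257.0
w8 250 228 282 19 255.0
w8 260 252 262 11 257.0
w8 270 252 261 10 256.5
w8 280 251 261 11 256.0
w12 150 238 268 31 253.0
w12 160 238 268 31 253.0
w12 170 238 268 31 253.0
w12 180 238 268 31 253.0
w12 190 238 268 31 253.0
w12 200 239 268 30 253.5
w12 210 239 267 29 253.0
w12 220 239 267 29 253.0
w12 230 230 277 46 253.5
w12 240 228 267 31 247.5
w12 250 225 266 3 245.5
w12 260 248 259 12 253.5
w12 270 249 258 10 253.5
w12 280 248 258 11 253.0
```

Emit:
step_arm([
  [[0.3, 2.6, -15, 0, 0, 0], [0.3, 2.6, -40, 0, 0, 0], [0.3, 2.6, -65, 0, 0, 0], [0.3, 2.6, -87, 0, 0, 0], [0.3, 2.6, -99, 0, 0, 0], [0.3, 2.6, -103, 0, 0, 0], [0.3, 2.6, -103, 0, 0, 0], [0.3, 2.6, -103, 0, 0, 0]],
])

```text
time: 29.1
tool_pos: [494.3, -327.6, 44.9]
tcp_rot: [179.9, -0.1, -6.7]
ft_force: [0.4, 0.2, 0.3]
finger_gap: 47.1
grip_force: 0.0
```

Emit:
step_arm([
  [[0, 0, 0, 0, 0, 0], [0, 0, 0, 0, 0, 0], [0, 0, 0, 0, 0, 0], [0, 0, 0, 0, 0, 0], [0, 0, 0, 0, 0, 0], [0, 0, 0, 0, 0, 0], [0, 0, 0, 0, 0, 0]],
], fingers=1, newtons=60)

```text
time: 29.68
tool_pos: [494.7, -328.0, 45.6]
tcp_rot: [179.9, -0.2, -6.7]
ft_force: [-0.5, 2.3, 6.4]
finger_gap: 24.2
grip_force: 58.8
```

Emit:
step_arm([
  [[0, 0, 5, 0, 0, 0], [0, 0, 15, 0, 0, 0], [0, 0, 35, 0, 0, 0], [0, 0, 60, 0, 0, 0], [0, 0, 90, 0, 0, 0], [0, 0, 120, 0, 0, 0], [0, 0, 140, 0, 0, 0], [0, 0, 145, 0, 0, 0], [0, 0, 145, 0, 0, 0], [0, 0, 145, 0, 0, 0], [0, 0, 145, 0, 0, 0]],
])

```text
time: 30.6
tool_pos: [492.3, -326.1, 185.9]
tcp_rot: [-179.9, 0.2, -6.7]
ft_force: [-0.1, -0.5, -3.6]
finger_gap: 24.5
grip_force: 59.2
```

Run:
```python
from h import *
held('w13')
```

```text
w5 (array([256.2, 147.4]), np.int32(5642))
[ 492.3 -326.1  185.8] [-179.87    0.21   -6.66] 23.8 [ 0.1  0.6 -3.1]
cap px [352.9 100.2] 1255 w [ 564.3 -419.4]
cap px [255.6 144.5] 5783 w [ 535.8 -330. ]
w13 (array([255.6, 144.5]), np.int32(5783))
```

Emit:
step_arm([
  [[5, 20, 0, 0, 0, 0.02], [13, 52, 0, 0, 0, 0.04], [22, 87, 0, 0, 0, 0.06], [31, 122, 0, 0, 0, 0.08], [40, 157, 0, 0, 0, 0.1], [49, 193, 0, 0, 0, 0.12], [58, 229, 0, 0, 0, 0.141], [67, 265, 0, 0, 0, 0.141], [76, 301, 0, 0, 0, 0.141], [86, 337, 0, 0, 0, 0.141], [95, 373, 0, 0, 0, 0.141], [104, 409, 0, 0, 0, 0.141]],
])

```text
time: 31.65
tool_pos: [596.6, 83.9, 186.3]
tcp_rot: [180.0, 0.2, 1.4]
ft_force: [-0.4, -0.0, -4.1]
finger_gap: 24.0
grip_force: 59.4
```

Emit:
step_arm([
  [[9, 36, 0, 0, 0, 0], [18, 70, 0, 0, 0, 0], [25, 98, 0, 0, 0, 0], [29.5, 116.7, 0, 0, 0, 0], [29.5, 116.7, -15, 0, 0, 0], [29.5, 116.7, -35, 0, 0, 0], [29.5, 116.7, -58, 0, 0, 0], [29.5, 116.7, -78, 0, 0, 0], [29.5, 116.7, -90, 0, 0, 0], [29.5, 116.7, -94, 0, 0, 0], [29.5, 116.7, -94, 0, 0, 0], [29.5, 116.7, -94, 0, 0, 0]],
])

```text
time: 32.65
tool_pos: [627.2, 198.7, 94.9]
tcp_rot: [-180.0, -0.0, 1.4]
ft_force: [-0.3, 0.4, -3.9]
finger_gap: 24.0
grip_force: 59.6
```

Run:
```python
from h import *
chk('w14')
```

```text
[627.9 198.9  95.9] [-1.7997e+02 -1.1000e-01  1.4200e+00] 24.1 [ 0.1  0.8 -3.5]
cap px [255.7 145. ] 5507 w [683.3 200.7]
cap px [403.7 137.4] 3927 w [689.8 113.4]
cap px [499.5 138.2] 741 w [690.8  56.6]
```

Emit:
step_arm([
  [[0, 0, -5, 0, 0, 0], [0, 0, -11, 0, 0, 0], [0, 0, -17, 0, 0, 0], [0, 0, -22, 0, 0, 0], [0, 0, -25, 0, 0, 0], [0, 0, -27, 0, 0, 0], [0, 0, -28, 0, 0, 0], [0, 0, -28, 0, 0, 0]],
])

```text
time: 33.37
tool_pos: [626.8, 198.7, 67.5]
tcp_rot: [180.0, 0.0, 1.4]
ft_force: [-6.5, -2.0, 5.5]
finger_gap: 24.0
grip_force: 60.8
```

Emit:
step_arm([
  [[0, 0, -1, 0, 0, 0], [0, 0, -1.5, 0, 0, 0], [0, 0, -1.5, 0, 0, 0]],
])

```text
time: 33.62
tool_pos: [627.0, 198.7, 67.4]
tcp_rot: [180.0, 0.0, 1.4]
ft_force: [-12.1, -4.5, 15.8]
finger_gap: 24.4
grip_force: 61.6
```

Emit:
step_arm([
  [[0, 0, 2, 0, 0, 0], [0, 0, 2, 0, 0, 0]],
])

```text
time: 33.78
tool_pos: [627.3, 198.6, 67.6]
tcp_rot: [-180.0, -0.1, 1.4]
ft_force: [-0.9, -0.9, 0.3]
finger_gap: 24.1
grip_force: 59.9
```

Emit:
step_arm([
  [[0, 0, 0, 0, 0, 0], [0, 0, 0, 0, 0, 0], [0, 0, 0, 0, 0, 0], [0, 0, 0, 0, 0, 0], [0, 0, 20, 0, 0, 0], [0, 0, 45, 0, 0, 0], [0, 0, 80, 0, 0, 0], [0, 0, 115, 0, 0, 0], [0, 0, 120, 0, 0, 0], [0, 0, 120, 0, 0, 0], [0, 0, 120, 0, 0, 0]],
], fingers=-0.1)

```text
time: 34.7
tool_pos: [627.2, 198.8, 187.2]
tcp_rot: [-180.0, -0.1, 1.4]
ft_force: [-0.3, -0.1, 0.0]
finger_gap: 46.9
grip_force: 0.0
```

Run:
```python
from h import *
chk('w15')
```

```text
[626.4 198.6 185.6] [1.7998e+02 9.0000e-02 1.4200e+00] 46.6 [-0.3  0.  -0.1]
cap px [256.2 126.9] 1138 w [687.2 200.6]
cap px [347.8 127.1] 1176 w [689.  117.3]
cap px [439.6 127.1] 1306 w [691.1  33.8]
cap px [ 23.1 206.3] 3713 w [604.7 430.2]
```

Emit:
step_arm([
  [[-4, -20, 0, 0, 0, -0.02], [-10, -50, 0, 0, 0, -0.05], [-17, -85, 0, 0, 0, -0.08], [-24, -120, 0, 0, 0, -0.1], [-31, -155, 0, 0, 0, -0.1], [-39, -190, 0, 0, 0, -0.1], [-46, -226, 0, 0, 0, -0.1], [-53, -262, 0, 0, 0, -0.1], [-61, -298, 0, 0, 0, -0.1], [-68, -334, 0, 0, 0, -0.1], [-75, -370, 0, 0, 0, -0.1], [-82, -406, 0, 0, 0, -0.1]],
])

```text
time: 35.75
tool_pos: [543.1, -208.4, 184.3]
tcp_rot: [-179.9, 0.2, -4.3]
ft_force: [0.3, 0.7, -0.1]
finger_gap: 47.3
grip_force: 0.0
```

Emit:
step_arm([
  [[-7, -36, 0, 0, 0, 0], [-14, -72, 0, 0, 0, 0], [-21, -108, 0, 0, 0, 0], [-29, -144, 0, 0, 0, 0], [-36, -176, 0, 0, 0, 0], [-42, -200, 0, 0, 0, 0], [-44.5, -211, 0, 0, 0, 0], [-44.5, -211, -20, 0, 0, 0], [-44.5, -211, -40, 0, 0, 0], [-44.5, -211, -40, 0, 0, 0], [-44.5, -211, -40, 0, 0, 0], [-44.5, -211, -40, 0, 0, 0]],
])

```text
time: 36.75
tool_pos: [500.6, -417.5, 146.8]
tcp_rot: [-180.0, 0.0, -4.3]
ft_force: [-0.5, -0.5, 0.2]
finger_gap: 47.2
grip_force: 0.0
```

```bash
cat >> h.py <<'E'
def tube(g):
    im=cv2.imread(f'pics/{g}.png'); h=cv2.cvtColor(im,cv2.COLOR_BGR2HSV)
    for v in range(130,290,10):
        row=(h[v,:,1]<45)&(h[v,:,2]>140); c=np.where(row[205:305])[0]+205
        if len(c): print(v,c.min(),c.max(),(c.min()+c.max())/2,end='; ')
E
python3 - <<'E'
from h import *
chk('w16'); tube('w16')
E
```

```text
[ 501.  -418.   147.8] [ 1.7997e+02 -4.0000e-02 -4.2700e+00] 46.9 [0.2 0.2 0.4]
cap px [255.5 125.7] 1612 w [ 564.  -421.3]
150 240 271 255.5; 160 240 271 255.5; 170 240 270 255.0; 180 240 270 255.0; 190 240 270 255.0; 200 241 270 255.5; 210 241 269 255.0; 220 241 269 255.0; 230 234 277 255.5; 240 229 268 248.5; 250 227 227 227.0; 260 250 260 255.0; 270 250 259 254.5; 280 250 259 254.5;
```

Emit:
step_arm([
  [[0, 0.7, -15, 0, 0, 0], [0, 0.7, -40, 0, 0, 0], [0, 0.7, -65, 0, 0, 0], [0, 0.7, -87, 0, 0, 0], [0, 0.7, -99, 0, 0, 0], [0, 0.7, -103, 0, 0, 0], [0, 0.7, -103, 0, 0, 0], [0, 0.7, -103, 0, 0, 0]],
])

```text
time: 37.47
tool_pos: [501.4, -418.3, 45.7]
tcp_rot: [179.9, -0.1, -4.3]
ft_force: [1.0, -1.4, 0.3]
finger_gap: 47.3
grip_force: 0.0
```

Emit:
step_arm([
  [[0, 0, 0, 0, 0, 0], [0, 0, 0, 0, 0, 0], [0, 0, 0, 0, 0, 0], [0, 0, 0, 0, 0, 0], [0, 0, 0, 0, 0, 0], [0, 0, 0, 0, 0, 0], [0, 0, 0, 0, 0, 0]],
], fingers=1, newtons=60)

```text
time: 38.05
tool_pos: [501.6, -418.6, 46.3]
tcp_rot: [179.9, -0.2, -4.3]
ft_force: [-0.9, 1.5, 6.1]
finger_gap: 24.3
grip_force: 58.8
```

Emit:
step_arm([
  [[0, 0, 5, 0, 0, 0], [0, 0, 15, 0, 0, 0], [0, 0, 35, 0, 0, 0], [0, 0, 60, 0, 0, 0], [0, 0, 90, 0, 0, 0], [0, 0, 120, 0, 0, 0], [0, 0, 140, 0, 0, 0], [0, 0, 145, 0, 0, 0], [0, 0, 145, 0, 0, 0], [0, 0, 145, 0, 0, 0], [0, 0, 145, 0, 0, 0]],
])

```text
time: 38.97
tool_pos: [499.4, -416.6, 186.2]
tcp_rot: [-179.9, 0.2, -4.3]
ft_force: [-0.6, -0.5, -3.6]
finger_gap: 24.0
grip_force: 59.2
```

Run:
```python
from h import *
held('w17')
```

```text
w5 (array([256.2, 147.4]), np.int32(5642))
[ 499.4 -416.6  186.1] [-179.84    0.2    -4.31] 24.1 [-0.6 -0.3 -3.1]
cap px [255.1 144.5] 5698 w [ 543.1 -418.2]
w17 (array([255.1, 144.5]), np.int32(5698))
```

Emit:
step_arm([
  [[4, 20, 0, 0, 0, 0.01], [9, 52, 0, 0, 0, 0.02], [16, 88, 0, 0, 0, 0.04], [22, 124, 0, 0, 0, 0.06], [29, 161, 0, 0, 0, 0.08], [35, 198, 0, 0, 0, 0.1], [42, 235, 0, 0, 0, 0.1], [49, 272, 0, 0, 0, 0.1], [55, 309, 0, 0, 0, 0.1], [62, 346, 0, 0, 0, 0.1], [69, 383, 0, 0, 0, 0.1], [75, 420, 0, 0, 0, 0.1]],
])

```text
time: 40.02
tool_pos: [574.5, 4.3, 187.1]
tcp_rot: [-180.0, 0.2, 1.4]
ft_force: [0.0, -0.6, -3.9]
finger_gap: 24.1
grip_force: 59.4
```

Emit:
step_arm([
  [[7, 37, 0, 0, 0, 0], [13, 74, 0, 0, 0, 0], [20, 111, 0, 0, 0, 0], [27, 148, 0, 0, 0, 0], [33, 185, 0, 0, 0, 0], [39, 220, 0, 0, 0, 0], [44, 249, 0, 0, 0, 0], [48, 269, 0, 0, 0, 0], [49.5, 274, 0, 0, 0, 0], [49.5, 274, 0, 0, 0, 0], [49.5, 274, 0, 0, 0, 0]],
])

```text
time: 40.93
tool_pos: [624.3, 275.7, 187.2]
tcp_rot: [179.9, 0.1, 1.4]
ft_force: [0.2, 0.2, -2.4]
finger_gap: 24.5
grip_force: 59.5
```

Emit:
step_arm([
  [[0, 0, -15, 0, 0, 0], [0, 0, -35, 0, 0, 0], [0, 0, -58, 0, 0, 0], [0, 0, -78, 0, 0, 0], [0, 0, -90, 0, 0, 0], [0, 0, -94, 0, 0, 0], [0, 0, -94, 0, 0, 0], [0, 0, -94, 0, 0, 0]],
])

```text
time: 41.6
tool_pos: [625.6, 275.9, 96.0]
tcp_rot: [-180.0, -0.1, 1.4]
ft_force: [1.0, 0.5, -2.7]
finger_gap: 24.3
grip_force: 59.5
```

Run:
```python
from h import *
chk('w18')
```

```text
[626.  276.3  96.8] [-1.7996e+02 -1.3000e-01  1.3900e+00] 24.3 [ 0.   0.7 -2.3]
cap px [255.6 145.1] 5468 w [681.4 278. ]
cap px [401.1 138. ] 3876 w [687.7 191.5]
cap px [498.6 138.4] 809 w [688.8 133.4]
cap px [ 33.5 256.6] 7338 w [602.2 427.9]
```

Emit:
step_arm([
  [[0, 0.4, -5, 0, 0, 0], [0, 0.4, -11, 0, 0, 0], [0, 0.4, -17, 0, 0, 0], [0, 0.4, -22, 0, 0, 0], [0, 0.4, -25, 0, 0, 0], [0, 0.4, -27, 0, 0, 0], [0, 0.4, -29, 0, 0, 0], [0, 0.4, -29, 0, 0, 0]],
])

```text
time: 42.32
tool_pos: [624.5, 276.7, 68.1]
tcp_rot: [180.0, 0.1, 1.4]
ft_force: [-12.1, -6.3, 15.6]
finger_gap: 24.5
grip_force: 61.6
```

Emit:
step_arm([
  [[0, 0, -1, 0, 0, 0], [0, 0, -1.5, 0, 0, 0], [0, 0, -1.5, 0, 0, 0]],
])

```text
time: 42.57
tool_pos: [624.6, 276.7, 68.0]
tcp_rot: [180.0, 0.0, 1.4]
ft_force: [-17.5, -7.9, 24.1]
finger_gap: 24.3
grip_force: 62.5
```

Emit:
step_arm([
  [[0, 0, 3, 0, 0, 0], [0, 0, 3, 0, 0, 0]],
])

```text
time: 42.73
tool_pos: [625.2, 276.7, 68.3]
tcp_rot: [180.0, -0.0, 1.4]
ft_force: [-0.9, -2.9, 2.4]
finger_gap: 23.8
grip_force: 60.1
```

Emit:
step_arm([
  [[0, 0, 0, 0, 0, 0], [0, 0, 0, 0, 0, 0], [0, 0, 0, 0, 0, 0], [0, 0, 0, 0, 0, 0], [0, 0, 20, 0, 0, 0], [0, 0, 45, 0, 0, 0], [0, 0, 80, 0, 0, 0], [0, 0, 115, 0, 0, 0], [-15, 0, 140, 0, 0, 0.1], [-40, 0, 160, 0, 0, 0.2], [-70, 0, 160, 0, 0, 0.3], [-95, 0, 160, 0, 0, 0.4]],
], fingers=-0.1)

```text
time: 43.73
tool_pos: [529.8, 277.3, 229.9]
tcp_rot: [-180.0, -0.2, 24.6]
ft_force: [0.1, 1.1, -0.7]
finger_gap: 47.2
grip_force: 0.0
```

Emit:
step_arm([
  [[-15, -10, 0, 0, 0, 0.1], [-30, -20, 0, 0, 0, 0.2], [-45, -30, 0, 0, 0, 0.3], [-50, -30, 0, 0, 0, 0.42], [-50, -30, 0, 0, 0, 0.54], [-50, -30, 0, 0, 0, 0.66], [-50, -30, 0, 0, 0, 0.78], [-50, -30, 0, 0, 0, 0.9], [-50, -30, 0, 0, 0, 1.02], [-50, -30, 0, 0, 0, 1.14], [-50, -30, 0, 0, 0, 1.171], [-50, -30, 0, 0, 0, 1.171]],
])

```text
time: 44.73
tool_pos: [480.0, 246.9, 227.5]
tcp_rot: [180.0, -0.0, 91.5]
ft_force: [0.6, -0.3, -0.1]
finger_gap: 47.1
grip_force: 0.0
```

Run:
```python
from h import *
chk('w19'); print(w2px('w19',[480,246,124])*1.5625)
a=cv2.imread('pics/w19.png');cv2.imwrite('pics/w19b.png',cv2.resize(a,(800,600),interpolation=2))
```

```text
[480.  246.9 227.5] [ 1.7999e+02 -1.0000e-02  9.1370e+01] 47.4 [ 1.6 -0.7  1.2]
cap px [411.2  14.8] 2458 w [621.4 409.9]
cap px [468.  157.7] 759 w [709.9 277.1]
cap px [451.3 228.8] 602 w [712.2 192.5]
cap px [435.8 290. ] 584 w [713.2 107. ]
[399.75064688 315.9115164 ]
```

View pics/w19b.png

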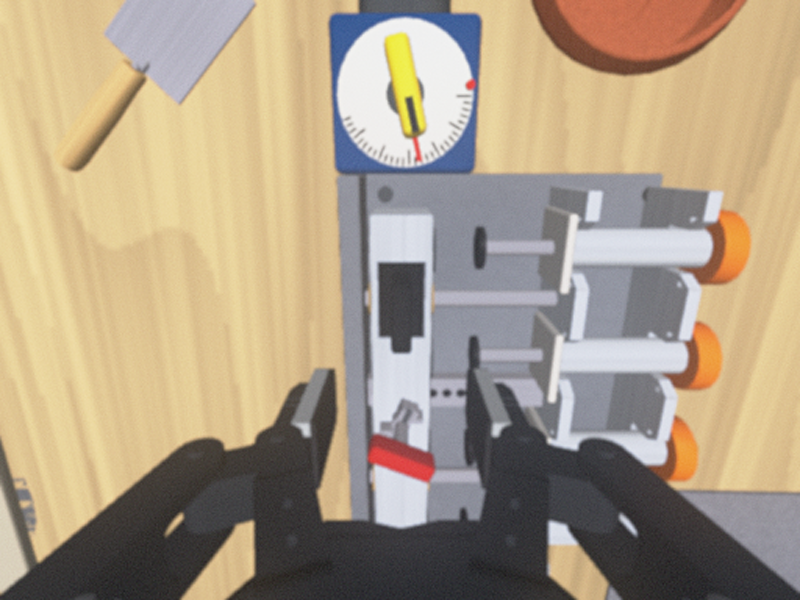

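The four barrels lie in their slots, flanges behind the rear plate (discs at x≈478), pusher at rear, pin handle turned at (400,458); fin at (401,315), knob bar from (398,35) to (413,135), red peg (471,85).

Emit:
step_arm([
  [[0, 0, -30, 0, 0, 0], [0, 0, -65, 0, 0, 0], [0, 0, -95, 0, 0, 0], [0, 0, -110, 0, 0, 0], [0, 0, -114, 0, 0, 0], [0, 0, -114, 0, 0, 0], [0, 0, -114, 0, 0, 0]],
])

```text
time: 45.37
tool_pos: [480.6, 247.1, 114.6]
tcp_rot: [179.9, -0.0, 91.4]
ft_force: [-0.4, 0.6, -0.4]
finger_gap: 47.0
grip_force: 0.0
```

Emit:
step_arm([
  [[0, 0, 0, 0, 0, 0], [0, 0, 0, 0, 0, 0], [0, 0, 0, 0, 0, 0], [0, 0, 0, 0, 0, 0], [0, 0, 0, 0, 0, 0], [0, 0, 0, 0, 0, 0], [0, 0, 0, 0, 0, 0]],
], fingers=1, newtons=50)

```text
time: 45.95
tool_pos: [480.9, 247.2, 115.1]
tcp_rot: [179.9, -0.1, 91.4]
ft_force: [-1.4, 0.4, 6.6]
finger_gap: 11.0
grip_force: 49.7
```

Emit:
step_arm([
  [[3, 0, 0, 0, 0, 0], [7, 0.2, 0, 0, 0, 0], [12, 0.3, 0, 0, 0, 0], [17, 0.4, 0, 0, 0, 0], [21, 0.5, 0, 0, 0, 0], [24, 0.6, 0, 0, 0, 0], [26, 0.6, 0, 0, 0, 0], [27, 0.6, 0, 0, 0, 0], [28, 0.6, 0, 0, 0, 0], [29, 0.6, 0, 0, 0, 0], [30, 0.7, 0, 0, 0, 0], [30, 0.7, 0, 0, 0, 0]],
])

```text
time: 46.95
tool_pos: [510.6, 248.0, 115.1]
tcp_rot: [179.9, -0.1, 91.4]
ft_force: [-3.4, -0.3, 7.4]
finger_gap: 11.4
grip_force: 50.0
```

Emit:
step_arm([
  [[1, 0, 0, 0, 0, 0], [2, 0, 0, 0, 0, 0], [3, 0, 0, 0, 0, 0], [4, 0.1, 0, 0, 0, 0], [4, 0.1, 0, 0, 0, 0]],
])

```text
time: 47.37
tool_pos: [513.6, 248.1, 115.1]
tcp_rot: [-180.0, -0.0, 91.4]
ft_force: [-9.6, -0.9, 12.0]
finger_gap: 11.3
grip_force: 50.6
```

Emit:
step_arm([
  [[0.7, 0, 0, 0, 0, 0], [1.5, 0, 0, 0, 0, 0], [1.5, 0, 0, 0, 0, 0]],
])

```text
time: 47.62
tool_pos: [515.0, 248.1, 115.1]
tcp_rot: [-180.0, -0.0, 91.5]
ft_force: [-10.0, -1.1, 12.1]
finger_gap: 11.4
grip_force: 50.7
```

Emit:
step_arm([
  [[0.7, 0, 0, 0, 0, 0], [1.5, 0, 0, 0, 0, 0], [1.5, 0, 0, 0, 0, 0]],
])

```text
time: 47.87
tool_pos: [516.3, 248.2, 115.1]
tcp_rot: [-179.9, -0.0, 91.5]
ft_force: [-11.0, -1.8, 13.4]
finger_gap: 11.4
grip_force: 50.9
```

Emit:
step_arm([
  [[0.7, 0, 0, 0, 0, 0], [1.5, 0, 0, 0, 0, 0], [1.5, 0, 0, 0, 0, 0], [1.5, 0, 0, 0, 0, 0]],
])

```text
time: 48.2
tool_pos: [516.3, 248.2, 115.1]
tcp_rot: [-179.8, -0.0, 91.5]
ft_force: [-19.9, -2.6, 19.4]
finger_gap: 11.5
grip_force: 51.8
```

Emit:
step_arm([
  [[0.7, 0, 0, 0, 0, 0], [1.5, 0, 0, 0, 0, 0], [1.5, 0, 0, 0, 0, 0], [1.5, 0, 0, 0, 0, 0]],
])

```text
time: 48.53
tool_pos: [516.4, 248.2, 115.1]
tcp_rot: [-179.6, 0.0, 91.5]
ft_force: [-29.3, -3.5, 26.0]
finger_gap: 11.2
grip_force: 52.7
```

Emit:
step_arm([
  [[-2.5, 0, -1, 0, 0, 0], [-2.5, 0, -1, 0, 0, 0]],
])

```text
time: 48.7
tool_pos: [516.3, 248.2, 115.1]
tcp_rot: [-179.9, -0.0, 91.5]
ft_force: [-18.7, -2.7, 22.6]
finger_gap: 11.2
grip_force: 52.5
```

Emit:
step_arm([
  [[0, 0, 0, 0, 0, 0], [0, 0, 0, 0, 0, 0], [0, 0, 0, 0, 0, 0], [0, 0, 0, 0, 0, 0], [0, 0, 20, 0, 0, 0], [0, 0, 45, 0, 0, 0], [0, 0, 75, 0, 0, 0], [0, 0, 90, 0, 0, 0], [0, -20, 90, 0, 0, 0.12], [0, -50, 90, 0, 0, 0.24], [0, -75, 90, 0, 0, 0.36], [0, -90, 90, 0, 0, 0.48]],
], fingers=-0.1)

```text
time: 49.7
tool_pos: [517.5, 155.5, 202.3]
tcp_rot: [-180.0, 0.0, 119.2]
ft_force: [-0.1, 0.3, 0.1]
finger_gap: 46.7
grip_force: 0.0
```

Emit:
step_arm([
  [[0, 0, 0, 0, 0, 0.11], [0, 0, 0, 0, 0, 0.22], [0, 0, 0, 0, 0, 0.33], [0, 0, 0, 0, 0, 0.44], [0, 0, 0, 0, 0, 0.55], [0, 0, 0, 0, 0, 0.66], [0, 0, 0, 0, 0, 0.675], [0, 0, 0, 0, 0, 0.675]],
])

```text
time: 50.37
tool_pos: [517.5, 157.5, 202.3]
tcp_rot: [-180.0, -0.0, 157.5]
ft_force: [-0.8, -0.4, 0.2]
finger_gap: 46.7
grip_force: 0.0
```

Run:
```python
from h import *
chk('w20'); q=r.sense()['tool_pos']
im=cv2.imread('pics/w20.png'); h=cv2.cvtColor(im,cv2.COLOR_BGR2HSV)
m=cv2.inRange(h,(0,150,90),(3,255,255))|cv2.inRange(h,(174,150,90),(180,255,255))
n,l,st,c=cv2.connectedComponentsWithStats(m)
for i in range(1,n):
    if st[i,4]>100:
        pts=np.argwhere(l==i)[:,::-1].astype(np.float32); rc=cv2.minAreaRect(pts); b=cv2.boxPoints(rc)
        print(st[i],c[i].round(1),px2w('w20',*c[i],134).round(1),[px2w('w20',*p,134)[:2].round(1).tolist() for p in b])
cv2.imwrite('pics/w20b.png',cv2.resize(im,(800,600),interpolation=2))
```

```text
[517.5 157.5 202.3] [-1.7999e+02 -1.0000e-02  1.5741e+02] 46.8 [0.2 0.  0.4]
cap px [430.2 294.5] 573 w [718.9 295.1]
[248 191  14  51 655] [254.2 216.3] [517.  156.4 134. ] [[497.2, 159.9], [500.8, 168.5], [537.6, 153.4], [533.8, 144.3]]
```

Emit:
step_arm([
  [[0, -0.5, -25, 0, 0, 0], [0, -0.5, -50, 0, 0, 0], [0, -0.5, -66, 0, 0, 0], [0, -0.5, -73, 0, 0, 0], [0, -0.5, -74, 0, 0, 0], [0, -0.5, -74, 0, 0, 0], [0, -0.5, -74, 0, 0, 0]],
])

```text
time: 51.0
tool_pos: [518.4, 157.3, 129.9]
tcp_rot: [179.9, 0.1, 157.6]
ft_force: [0.4, -1.1, 0.6]
finger_gap: 47.0
grip_force: 0.0
```

Emit:
step_arm([
  [[0, 0, 0, 0, 0, 0], [0, 0, 0, 0, 0, 0], [0, 0, 0, 0, 0, 0], [0, 0, 0, 0, 0, 0], [0, 0, 0, 0, 0, 0], [0, 0, 0, 0, 0, 0], [0, 0, 0, 0, 0, 0]],
], fingers=1, newtons=50)

```text
time: 51.58
tool_pos: [517.8, 156.3, 129.6]
tcp_rot: [-179.9, 0.1, 157.6]
ft_force: [-3.2, -5.1, 6.1]
finger_gap: 11.2
grip_force: 51.7
```

Emit:
step_arm([
  [[0, 0, 1, 0, 0, 0], [0, 0, 2.5, 0, 0, 0], [0, 0, 4, 0, 0, 0], [0, 0, 5, 0, 0, 0], [0, 0, 5, 0, 0, 0]],
])

```text
time: 52.0
tool_pos: [517.1, 156.3, 132.5]
tcp_rot: [-179.9, -0.0, 157.6]
ft_force: [2.9, -4.4, -9.2]
finger_gap: 11.2
grip_force: 49.4
```

Emit:
step_arm([
  [[0, 0, 1, 0, 0, 0], [0, 0, 2, 0, 0, 0], [0, 0, 2, 0, 0, 0]],
])

```text
time: 52.25
tool_pos: [516.9, 156.3, 134.2]
tcp_rot: [-179.9, -0.1, 157.6]
ft_force: [1.4, -6.0, -10.3]
finger_gap: 10.9
grip_force: 49.4
```

Emit:
step_arm([
  [[0, -0.3, 0, 0, 0, -0.1], [0, -0.6, 0, 0, 0, -0.2], [0, -0.6, 0, 0, 0, -0.3], [0, -0.6, 0, 0, 0, -0.4], [0, -0.6, 0, 0, 0, -0.5], [0, -0.6, 0, 0, 0, -0.6], [0, -0.6, 0, 0, 0, -0.7], [0, -0.6, 0, 0, 0, -0.8], [0, -0.6, 0, 0, 0, -0.9], [0, -0.6, 0, 0, 0, -1.0], [0, -0.6, 0, 0, 0, -1.1], [0, -0.6, 0, 0, 0, -1.16]],
])

```text
time: 53.25
tool_pos: [516.8, 156.5, 134.1]
tcp_rot: [-179.9, 0.0, 90.8]
ft_force: [3.0, -1.1, -10.4]
finger_gap: 10.8
grip_force: 49.3
```

Emit:
step_arm([
  [[0, 0, 0, 0, 0, 0], [0, 0, 0, 0, 0, 0]],
])

```text
time: 53.42
tool_pos: [516.9, 156.5, 134.4]
tcp_rot: [-179.9, 0.0, 91.3]
ft_force: [2.3, -0.7, -10.2]
finger_gap: 10.9
grip_force: 49.3
```

Lower it home (about 12 mm).

Emit:
step_arm([
  [[0, 0, -3, 0, 0, 0], [0, 0, -6, 0, 0, 0], [0, 0, -8, 0, 0, 0], [0, 0, -10, 0, 0, 0], [0, 0, -12, 0, 0, 0], [0, 0, -13, 0, 0, 0], [0, 0, -13, 0, 0, 0]],
])

```text
time: 54.0
tool_pos: [517.6, 156.5, 122.7]
tcp_rot: [180.0, -0.0, 91.2]
ft_force: [-1.3, -1.2, -5.0]
finger_gap: 11.1
grip_force: 50.1
```

Emit:
step_arm([
  [[0, 0, -1, 0, 0, 0], [0, 0, -1.5, 0, 0, 0], [0, 0, -1.5, 0, 0, 0]],
])

```text
time: 54.25
tool_pos: [518.6, 156.6, 122.6]
tcp_rot: [179.8, -0.0, 91.1]
ft_force: [-2.4, -2.2, 4.2]
finger_gap: 11.0
grip_force: 51.4
```

Emit:
step_arm([
  [[0, 0, 0, 0, 0, 0], [0, 0, 0, 0, 0, 0], [0, 0, 0, 0, 0, 0], [0, 0, 0, 0, 0, 0], [0, 0, 15, 0, 0, 0], [0, 0, 40, 0, 0, 0], [0, 0, 70, 0, 0, 0], [0, 0, 90, 0, 0, 0], [-10, 20, 100, 0, 0, 0], [-20, 50, 100, 0, 0, 0], [-25, 70, 100, 0, 0, 0], [-25, 70, 100, 0, 0, 0]],
], fingers=-0.1)

```text
time: 55.25
tool_pos: [491.5, 229.8, 221.4]
tcp_rot: [180.0, -0.1, 91.3]
ft_force: [0.7, 0.1, 0.1]
finger_gap: 46.9
grip_force: 0.0
```

Emit:
step_arm([
  [[0, 0, 0, 0, 0, 0], [0, 0, 0, 0, 0, 0]],
])

```text
time: 55.42
tool_pos: [492.5, 226.2, 220.7]
tcp_rot: [-180.0, 0.0, 91.2]
ft_force: [1.0, 0.6, -0.1]
finger_gap: 47.2
grip_force: 0.0
```

Run:
```python
from h import *
chk('w21')
im=cv2.imread('pics/w21.png'); h=cv2.cvtColor(im,cv2.COLOR_BGR2HSV)
m=cv2.inRange(h,(22,140,110),(34,255,255))
n,l,st,c=cv2.connectedComponentsWithStats(m)
for i in range(1,n):
    if st[i,4]>60: 
        pts=np.argwhere(l==i)[:,::-1].astype(np.float32); b=cv2.boxPoints(cv2.minAreaRect(pts)); print(st[i],px2w('w21',*c[i],129).round(1),[px2w('w21',*p,129)[:2].round(1).tolist() for p in b])
cv2.imwrite('pics/w21b.png',cv2.resize(im,(800,600),interpolation=2))
```

```text
[492.6 225.9 220.6] [-1.7998e+02  3.0000e-02  9.1130e+01] 46.8 [-0.6 -0.   0.3]
cap px [403.6   2.8] 239 w [622.7 395.5]
cap px [471.9 135.5] 868 w [715.2 279.2]
cap px [454.3 210.7] 693 w [717.  195.7]
cap px [438.9 274.7] 605 w [718.2 111.9]
[229   0  26  54 726] [480.3 356.9 129. ] [[471.6, 370.2], [482.6, 372.3], [490.4, 340.1], [478.8, 337.8]]
```

View pics/w21b.png

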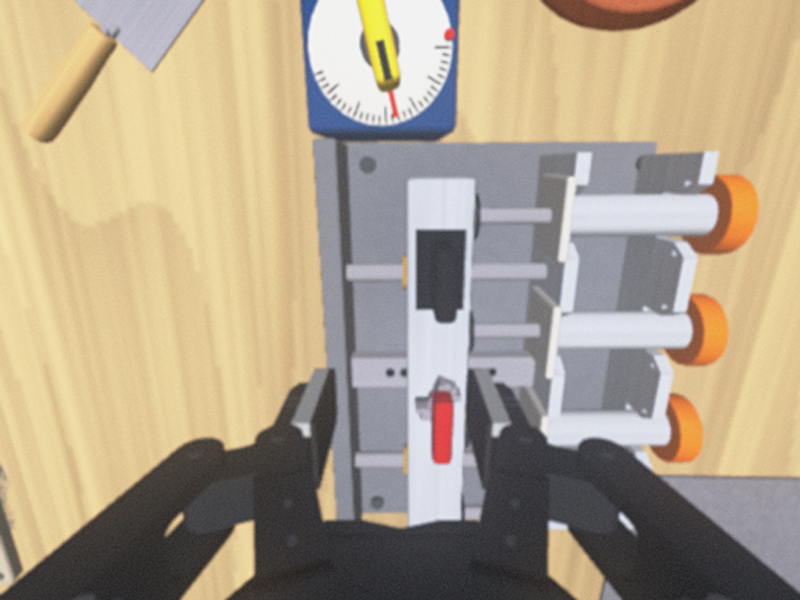

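Pin is home and across the press at (443,427), discs rest on the pusher face; knob bar partly visible at (380,45), pointer at (395,115).

Run:
```python
from h import *
for g in ('w19','w3'):
    im=cv2.imread(f'pics/{g}.png'); h=cv2.cvtColor(im,cv2.COLOR_BGR2HSV)
    m=cv2.inRange(h,(22,140,90),(34,255,255)); m=cv2.morphologyEx(m,cv2.MORPH_CLOSE,np.ones((9,9)))
    n,l,st,c=cv2.connectedComponentsWithStats(m)
    for i in range(1,n):
        if st[i,4]>100:
            pts=np.argwhere(l==i)[:,::-1].astype(np.float32); b=cv2.boxPoints(cv2.minAreaRect(pts)); P=np.array([px2w(g,*p,129)[:2] for p in b]); print(g,st[i],P.round(1).tolist(),P.mean(0))
            e=sorted([(np.linalg.norm(P[i]-P[(i+1)%4]),i) for i in range(4)]); a=P[e[-1][1]]-P[(e[-1][1]+1)%4]; print(np.degrees(np.arctan2(a[1],a[0])),e[-1][0],e[0][0])
k=.64
print('dial centre-ish/hub',px2w('w19',405*k,93*k,97),'pointer tip',px2w('w19',419*k,159*k,97),'peg',px2w('w19',471*k,85*k,97))
```

```text
w19 [247  22  25  65 950] [[468.7, 379.1], [479.5, 381.4], [490.8, 340.9], [479.3, 338.3]] [479.556466   359.92223442]
-75.46194569548048 42.18320972022365 11.058920493444269
w3 [ 112    5   47   75 1808] [[469.9, 379.3], [484.8, 384.0], [497.4, 342.4], [481.5, 336.9]] [483.39577055 360.63909035]
-74.74683356534842 43.88935906750856 15.636961972402446
dial centre-ish/hub [479.75350296 361.37084236  97.        ] pointer tip [488.45594969 328.50438927  97.        ] peg [514.32376876 366.10631878  97.        ]
```

Emit:
step_arm([
  [[-2, 20, 0, 0, 0, 0.04], [-5, 50, 0, 0, 0, 0.08], [-8, 82, 0, 0, 0, 0.12], [-11, 112, 0, 0, 0, 0.17], [-12.5, 130, 0, 0, 0, 0.237], [-12.5, 134.5, 0, 0, 0, 0.237], [-12.5, 134.5, -20, 0, 0, 0.237], [-12.5, 134.5, -50, 0, 0, 0.237], [-12.5, 134.5, -78, 0, 0, 0.237], [-12.5, 134.5, -92, 0, 0, 0.237], [-12.5, 134.5, -97, 0, 0, 0.237], [-12.5, 134.5, -97, 0, 0, 0.237]],
])

```text
time: 56.47
tool_pos: [479.6, 359.7, 122.6]
tcp_rot: [-179.8, 0.1, 104.6]
ft_force: [0.1, 0.5, -0.2]
finger_gap: 46.8
grip_force: 0.0
```

Emit:
step_arm([
  [[0, 0, 0, 0, 0, 0], [0, 0, 0, 0, 0, 0]],
])

```text
time: 56.63
tool_pos: [481.4, 361.5, 126.2]
tcp_rot: [179.8, -0.1, 104.7]
ft_force: [0.2, 0.4, 1.0]
finger_gap: 47.0
grip_force: 0.0
```

Emit:
step_arm([
  [[0, 0, 0, 0, 0, 0], [0, 0, 0, 0, 0, 0], [0, 0, 0, 0, 0, 0], [0, 0, 0, 0, 0, 0], [0, 0, 0, 0, 0, 0], [0, 0, 0, 0, 0, 0], [0, 0, 0, 0, 0, 0]],
], fingers=1, newtons=40)

```text
time: 57.22
tool_pos: [479.2, 361.1, 125.3]
tcp_rot: [-179.9, -0.0, 104.7]
ft_force: [-8.5, -3.3, 10.8]
finger_gap: 11.3
grip_force: 43.0
```

Emit:
step_arm([
  [[0, 0, 0, 0, 0, 0.1], [0, 0, 0, 0, 0, 0.2], [0, 0, 0, 0, 0, 0.3], [0, 0, 0, 0, 0, 0.4], [0, 0, 0, 0, 0, 0.5], [0, 0, 0, 0, 0, 0.6], [0, 0, 0, 0, 0, 0.7], [0, 0, 0, 0, 0, 0.8], [0, 0, 0, 0, 0, 0.9], [0, 0, 0, 0, 0, 1.0], [0, 0, 0, 0, 0, 1.1], [0, 0, 0, 0, 0, 1.2]],
])

```text
time: 58.22
tool_pos: [478.6, 360.6, 125.4]
tcp_rot: [-179.9, -0.1, 173.8]
ft_force: [-12.3, -7.4, 13.3]
finger_gap: 11.2
grip_force: 43.6
```

Emit:
step_arm([
  [[0, 0, 0, 0, 0, 0.04], [0, 0, 0, 0, 0, 0.08], [0, 0, 0, 0, 0, 0.1], [0, 0, 0, 0, 0, 0.1]],
])

```text
time: 58.55
tool_pos: [478.6, 360.5, 125.4]
tcp_rot: [-179.9, -0.2, 179.3]
ft_force: [-12.6, -7.9, 14.8]
finger_gap: 10.9
grip_force: 43.6
```

Run:
```python
from h import *
q=r.sense(); print(q['tool_pos'],q['tcp_rot'],q['ft_force'],q['wrist_torque'])
```

```text
[478.60734077 360.49767348 125.37455199] [-1.79910211e+02 -1.50289477e-01  1.79313199e+02] [-12.56663577  -7.90017156  14.79618119] [-1.1363599   1.9964017   0.07604595]
```

Emit:
step_arm([
  [[0, 0, 0, 0, 0, 0.02], [0, 0, 0, 0, 0, 0.04], [0, 0, 0, 0, 0, 0.05], [0, 0, 0, 0, 0, 0.05]],
])

```text
time: 58.88
tool_pos: [478.6, 360.5, 125.4]
tcp_rot: [-179.9, -0.2, -177.9]
ft_force: [-12.2, -7.9, 14.2]
finger_gap: 11.7
grip_force: 43.7
```

Run:
```python
from h import *
q=r.sense(); print(q['tcp_rot'],q['ft_force'],q['wrist_torque'])
```

```text
[-1.79920754e+02 -1.57814086e-01 -1.77885098e+02] [-12.2184485   -7.89088475  14.21574115] [-1.1644747   2.0211935  -0.26928031]
```

Emit:
step_arm([
  [[0, 0, 0, 0, 0, 0.02], [0, 0, 0, 0, 0, 0.04], [0, 0, 0, 0, 0, 0.04]],
])

```text
time: 59.13
tool_pos: [478.6, 360.4, 125.4]
tcp_rot: [-179.9, -0.2, -175.6]
ft_force: [-12.9, -7.1, 14.3]
finger_gap: 11.6
grip_force: 51.4
```

Run:
```python
from h import *
q=r.sense(); print(q['tcp_rot'],q['ft_force'],q['wrist_torque'])
```

```text
[-1.79937075e+02 -1.73260227e-01 -1.75618625e+02] [-12.93985154  -7.09642786  14.30111609] [-1.20061678  2.0944955  -0.9869429 ]
```

Emit:
step_arm([
  [[0, 0, 0, 0, 0, -0.03], [0, 0, 0, 0, 0, -0.03]],
])

```text
time: 59.3
tool_pos: [478.7, 360.5, 125.4]
tcp_rot: [-179.9, -0.2, -177.5]
ft_force: [-12.0, -8.0, 13.8]
finger_gap: 11.7
grip_force: 43.4
```

Emit:
step_arm([
  [[0, 0, 0, 0, 0, 0], [0, 0, 0, 0, 0, 0], [0, 0, 0, 0, 0, 0], [0, 0, 0, 0, 0, 0], [0, 0, 20, 0, 0, 0], [0, 0, 50, 0, 0, 0], [0, 0, 85, 0, 0, 0], [0, -20, 120, 0, 0, -0.1], [0, -50, 140, 0, 0, -0.2], [0, -85, 140, 0, 0, -0.3], [0, -115, 140, 0, 0, -0.4], [0, -130, 140, 0, 0, -0.5]],
], fingers=-0.1)

```text
time: 60.3
tool_pos: [480.3, 228.4, 264.7]
tcp_rot: [180.0, 0.1, 153.6]
ft_force: [-0.2, 0.1, -1.1]
finger_gap: 46.8
grip_force: 0.0
```

Emit:
step_arm([
  [[0, 0, 0, 0, 0, -0.12], [0, 0, 0, 0, 0, -0.24], [0, 0, 0, 0, 0, -0.36], [0, 0, 0, 0, 0, -0.48], [0, 0, 0, 0, 0, -0.6], [0, 0, 0, 0, 0, -0.72], [0, 0, 0, 0, 0, -0.84], [0, 0, 0, 0, 0, -0.96], [0, 0, 0, 0, 0, -1.08], [0, 0, 0, 0, 0, -1.1], [0, 0, 0, 0, 0, -1.1]],
])

```text
time: 61.22
tool_pos: [480.0, 231.0, 263.8]
tcp_rot: [-180.0, 0.0, 91.1]
ft_force: [0.0, 0.4, 0.2]
finger_gap: 47.0
grip_force: 0.0
```

Run:
```python
from h import *
chk('w22')
g='w22'; im=cv2.imread(f'pics/{g}.png'); h=cv2.cvtColor(im,cv2.COLOR_BGR2HSV)
m=cv2.inRange(h,(22,140,90),(34,255,255)); n,l,st,c=cv2.connectedComponentsWithStats(m)
for i in range(1,n):
    if st[i,4]>100:
        pts=np.argwhere(l==i)[:,::-1].astype(np.float32); b=cv2.boxPoints(cv2.minAreaRect(pts)); print([px2w(g,*p,129)[:2].round(1).tolist() for p in b])
cv2.imwrite('pics/w22b.png',cv2.resize(im,(800,600),interpolation=2))
```

```text
[479.9 231.  263.8] [-179.99    0.     91.18] 47.0 [-0.5 -0.3 -0. ]
cap px [394.2  10.4] 1466 w [621.4 406.6]
cap px [452.5 135.7] 631 w [712.9 279.2]
cap px [438.7 201.4] 519 w [714.8 196.3]
cap px [426.3 258.4] 477 w [716.1 113.3]
[[458.7, 364.6], [499.6, 365.4], [500.2, 353.6], [458.6, 352.8]]
```

View pics/w22b.png

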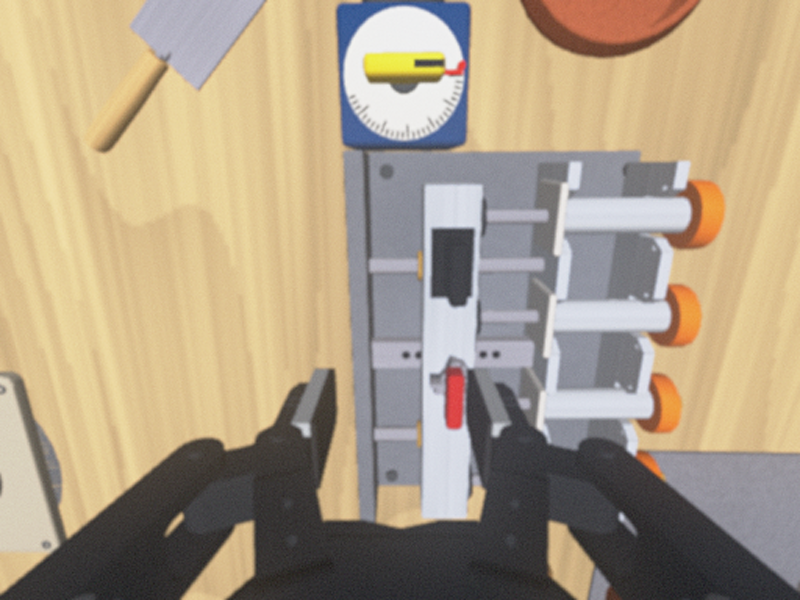

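The knob lies along the press with its pointer at the red peg (455,68). The pin is home at (455,397), the discs touch the pusher and the flanges are at the rear plate.

```bash
python3 -c "
from bench import r
print(r.hand_in())"
```

```text
the job is handed in; nothing more can be done
None
```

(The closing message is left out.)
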